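# Load an onion sample jar and hang the headspace probe

## Robot

A 6-joint arm with a two-finger parallel gripper is mounted at the origin on the work surface. World frame = base frame: x ahead of the robot, y to its left, z up, the work surface at z = 0. Lengths are in m, angles in rad, forces in N, time in s.
With the tool pointing down it reaches from about 0.25 to 0.725 m from the base axis. Payload 4 kg.
Tool frame: the origin (TCP) lies on the centre line of the jaws, within the pads' length; the fingertips stand 14 mm ahead of it and the grasp point (between the pads) lies 5 mm behind it; z points along the fingers, x is the direction in which the jaws open and shut, and the axes are right-handed (so a half turn about z gives the same grasp; the last joint's range is limited). The gripper opens to 85 mm and grips with 20 to 120 N. Pads are 22 mm wide; open, the fingers measure 114 mm over their backs; the gripper's body (76 mm by 85 mm) begins 54 mm behind the grasp point. The pads swing forward as they close: fully open they stand 13 mm farther back than shut.
Start: joints at [0, 0.241, 0.005, 1.335, 0, 1.571], TCP at [0.5, -0, 0.245] pointing down, gripper open.
Joint ranges: [-2.72, 2.72], [-1.05, 1.87], [-1.09, 1.28], [-1.99, 2.15], [-1.42, 1.44], [-3.14, 3.14]. Speed limits (rad/s): [2.79, 2.79, 3.14, 3.14, 3.14, 3.14].

## Interface

Orientations are given as a unit quaternion [x, y, z, w].
In Python, from workcell import get_obs, optics, ticket gives the robot as it stands.
- The arm moves only by the shell command python3 -m inch 'ROWS'. ROWS is JSON, a list that holds one entry, the list of rows, each a list of 5 numbers: the finger opening in cm, from 0 to 8.54, then the shift along the tool's x, y, z in cm, then the turn about the tool's z in degrees. In form: [[[fingers, dx, dy, dz, roll], ...]]. A call has exactly 5 rows; each row is the pose to reach, as a shift and turn from the pose measured when the call began, along the tool's axes at that moment; what a row does not reach only later rows make up. A row lasts 1/8 s, in which the tool goes at most 62.5 mm and 10.7 degrees, less where a joint would pass 70% of its speed; a pose out of reach is approached as far as the arm can. A call with a gripper value outside its range is refused whole. The fingers move at their own pace and stop on an object; the grip force is fixed at half the most. Time passes only in rows, so rows that repeat a pose let the fingers close, or fill a call up. It gives the time, the measured TCP pose, the force and the opening at its end, in the units of the state.
- get_obs(): the state, without advancing time (a new reading comes with each control period).
- optics.camera(name): name is "scene" or "side" or "wrist"; returns (picture, depth): 480x640x3 uint8, red, green, blue; 480x640 float32, m along the optical axis (not along the pixel's ray), 0 where there is no reading.
- optics.camera_info(name): a dict with "vfov" (degrees; the focal length in pixels is half the picture's height over the tangent of half this angle, whatever the lens; pixels are square), "cx", "cy" (the principal point, pixels), "k1" (the pictures are not rectified: a ray, as slopes to the right and down, at radius r is drawn at 1 + k1 r^2 times it, then the intrinsics apply), "R" (3x3) and "t" (3): a world point X has camera coordinates R X + t. Camera axes: x right, y down, z forward; pixel columns grow to the right and rows downward; lengths in m; the calibration is good to about 2 mm. A picture is of the moment at which its call begins: read the wrist's pose just before it. camera_info takes no time and is no camera call; for the wrist camera it gives the pose at the moment of the call.
- ticket.job_done(): hands the job in, once; it reports no verdict.
The state is a dict: "clock": time; "joint_pos": joint angles; "joint_vel": joint speeds; "tau": joint torques, N m; "eef_pos": TCP position; "tool_rot": TCP orientation; "ft_force": force on the tool from outside, world axes, zero at the start; "ft_torque": the same for the moment, N m; "grip_width": finger opening in m.
Only numpy, scipy, OpenCV 4.12 (cv2) and the standard library are available. Lean on these libraries where they do the work, as an engineer would, in place of code of your own. Each camera call takes 0.05 s, during which the arm holds its last target.

## Task

Unscrew the lid of the clear sample jar, lift it off and lay it flat, knob up, on the round cork mat. Then put every small onion into the jar, leaving the potatoes in the tray and the spray bottle standing where it is. When all the onions are in, swing the steel arm fully over the jar against its stop, take the probe out of its block and hang it upright in the arm's eyelet, its stem pushed through the hole until its shoulder rests on the arm.

Things in the scene. Friction and masses are not known exactly. Their poses are not given: they have to be found in the camera images.
- station: station fixed to the table: base plate 195 x 130 x 10 mm with a clear jar fixed upright on it and a steel post. Origin on the table under the jar's axis, z up. Jar 91 mm across outside (101 over its thread), 82 mm inside, inner floor 14 mm and rim 125 mm above the table. The post (18 mm thick) stands 95 mm from the jar's axis along the station's own +x.
- jar_mouth (a point): centre of the jar's mouth, at the height of its rim; axes as the station's
- jar_floor (a point): centre of the jar's inner floor, 111 mm below the rim
- lid: white screw lid, 112 mm across, 53 mm high without its knob, 0.16 kg; origin at the centre of its skirt's lower edge, z up. Screwed down at the start, origin 79 mm above the table. Right-hand thread: turn anticlockwise seen from above; it climbs 21 mm a turn, turns easily, stays where left, has 2 mm of play up and down, and comes free after about 10.3 rad (34 mm of climb).
- lid_knob (a point): centre of the top of the lid's round upright knob, 44 mm in diameter and 28 mm high, standing in the middle of the lid's flat top (so the lid's origin is 81 mm below this point)
- mat: round cork mat, 176 mm in diameter, 6 mm thick, fixed; origin at its centre on the table. The lid goes here, wholly on the mat.
- swing_arm (a joint): flat steel arm (16 mm wide, 8 mm thick) on top of the post, turning easily about the vertical post; stays where it is left. 0 rad = at its stop, the eyelet over the jar's axis (the arm points along the station's -x); grows anticlockwise from above; parked at 1.5 to 2.1 rad at the start. Its underside is 143 mm and its top 151 mm above the table.
- hinge_axis (a point): axis of the swing arm at the height of the arm's top, 95 mm from the jar's axis
- grip_pin (a point): centre of the top of the upright round grip pin on the arm, 12 mm in diameter, 24 mm high above the arm, 45 mm from the hinge axis
- eyelet (a point): centre of the eyelet, a ring at the arm's end, 95 mm from the hinge axis, at the height of the arm's top (151 mm); vertical hole 11 mm across, 8 mm deep, ring about 29 mm across outside
- stand: plain aluminium block 50 x 50 x 80 mm, fixed, with a vertical hole (11 mm) in its top in which the probe stands at the start; origin under its centre on the table
- probe: gas probe: an upright round grey handle 24 mm in diameter, 52 mm high, with a thin steel stem 6 mm in diameter and 62 mm long below it, rounded at its end. 114 mm in all, 0.07 kg. Origin at the stem's lower end, z up the stem to the handle.
- probe_shoulder (a point): centre of the flat underside of the probe's handle, where the stem begins (62 mm above the stem's lower end); this face rests on the block at the start and must rest on the arm's eyelet at the end
- tray: shallow grey sorting tray 270 x 280 mm (its own x and y), fixed, walls 18 mm high and 4 mm thick, floor 4 mm above the table; origin under its centre
- onion0: small round brown onion, slightly flattened: 36 mm in diameter, 28 mm high, flat underneath, 0.03 kg, with a short thin neck on top; origin at the centre of its underside. Two to four of the five onions are present; an absent one reads None.
- onion1: small round brown onion, slightly flattened: 36 mm in diameter, 28 mm high, flat underneath, 0.03 kg, with a short thin neck on top; origin at the centre of its underside. Two to four of the five onions are present; an absent one reads None.
- onion2: small round brown onion, slightly flattened: 36 mm in diameter, 28 mm high, flat underneath, 0.03 kg, with a short thin neck on top; origin at the centre of its underside. Two to four of the five onions are present; an absent one reads None.
- onion3: small round brown onion, slightly flattened: 36 mm in diameter, 28 mm high, flat underneath, 0.03 kg, with a short thin neck on top; origin at the centre of its underside. Two to four of the five onions are present; an absent one reads None.
- onion4: small round brown onion, slightly flattened: 36 mm in diameter, 28 mm high, flat underneath, 0.03 kg, with a short thin neck on top; origin at the centre of its underside. Two to four of the five onions are present; an absent one reads None.
- potato0: small potato, a yellowish oblong 67 mm long and 31 mm thick lying in the tray (long side along its own x); stays in the tray. Origin at the centre of its underside.
- potato1: small potato, a yellowish oblong 67 mm long and 31 mm thick lying in the tray (long side along its own x); stays in the tray. Origin at the centre of its underside.
- spray: white bottle 52 mm in diameter and 130 mm high, a bystander; leave it alone. Origin under its centre.
Not all that is in view belongs to the job. What is shaped like the onion0 but orange, purple or red is not meant.

How it is judged:
On the way, in this order (a step that is already met when the one before it is completed fails the run):
1. the lid is off the jar and lies on the cork mat (horizontal distance between lid and mat below 0.035 m and z of lid in the frame of mat below 0.011 m and angle between lid's own z axis and vertical below 0.1 rad and linear speed of lid below 0.03 m/s), for 0.2 s.
2. every onion is in the jar (horizontal distance between each of onion0, onion1, onion2, onion3, onion4 and jar_floor below 0.042 m and z of each of onion0, onion1, onion2, onion3, onion4 in the frame of jar_mouth below -0.015 m), for 0.2 s.
3. the swing arm is over the jar, at its stop (value of joint swing_arm below 0.06 rad), for 0.2 s.
At the end, for the whole second after the job is handed in: Onions inside the jar; lid flat, knob up, within 35 mm of the mat's centre; arm within 0.06 rad of its stop; probe upright (0.12 rad), stem through the eyelet, shoulder on the arm (4 mm in height, 6 mm sideways); potatoes in the tray; all at rest (all of step 2 and horizontal distance between lid and mat below 0.035 m and z of lid in the frame of mat below 0.011 m and angle between lid's own z axis and vertical below 0.1 rad and value of joint swing_arm below 0.06 rad and horizontal distance between probe_shoulder and eyelet below 0.006 m and z of probe_shoulder in the frame of eyelet between -0.004 and 0.004 m and angle between probe's own z axis and vertical below 0.12 rad and linear speed of each of probe, lid below 0.02 m/s and linear speed of each of onion0, onion1, onion2, onion3, onion4 below 0.03 m/s and horizontal distance between each of potato0, potato1 and tray below 0.18 m); the robot touches nothing.
It fails at once if a potato is lifted out of the tray (height (world z) of any of potato0, potato1 above 0.06 m).
It fails at once if the spray bottle is knocked or moved (distance of spray from where it was at the start of the episode above 0.04 m or angle between spray's own z axis and vertical above 0.5 rad).
Of onion0, onion1, onion2, onion3, onion4 only 2 to 4 are there at a start; the rules pass over those that are not, and their reading is None.
At some moment in a run one of onion0, onion1, onion2, onion3, onion4 may be knocked a few centimetres aside while the robot is not near it.
It also fails if it takes over 210 s, if anything falls off the work surface, if the arm or the gripper's body presses on something with over 40 N, if the wrist force passes 120 N, or if a joint passes its speed limit or range.

## Working session

There is one attempt and no reset: what is moved stays moved. The work goes in short steps, Python scripts to look and compute and a shell command to move; the robot and the scene stay as the last step left them, time stands still between calls to the robot, and variables do not carry over. Pictures are saved under pics/ and viewed, and the job is handed in when it is done.

```bash
ls; mkdir -p pics; python3 - <<'E'
from workcell import get_obs, optics, ticket
import cv2
print(get_obs())
for n in ["scene","side","wrist"]:
    i=optics.camera_info(n); print(n,i)
    p,d=optics.camera(n); cv2.imwrite(f"pics/{n}0.png",p[:,:,::-1]); 
    import numpy as np; np.save(f"pics/{n}0.npy",d)
    print((d>0).mean())
E
```

```text
pics
{'clock': 0.0, 'joint_pos': array([-8.20777635e-06,  2.41459341e-01,  3.74528832e-03,  1.33518665e+00,
        1.22555380e-05,  1.57078647e+00]), 'joint_vel': array([-4.97091713e-04, -4.03062016e-04, -3.87556613e-04,  5.57490879e-04,
        2.28687842e-05,  6.02863105e-04]), 'tau': array([ 5.50268451e-04, -3.72315860e+01,  2.52406776e+01,  1.67737965e-02,
        2.29149265e-05,  1.14679995e-05]), 'eef_pos': array([ 4.99412250e-01, -5.51085799e-07,  2.44397798e-01]), 'tool_rot': array([ 9.99999446e-01,  8.18627386e-07, -1.05218729e-03, -6.13726986e-06]), 'ft_force': array([-0.23700479, -0.19810267, -0.00579693]), 'ft_torque': array([-0.02891626, -0.0057425 , -0.01718275]), 'grip_width': 0.0852153620347703}
scene {'vfov': 53.04468018697325, 'cx': 326.8795119487374, 'cy': 235.12448040706752, 'k1': 0.003362623978035109, 'R': array([[-0.00852206,  0.99974635,  0.0208475 ],
       [ 0.57109544,  0.02197973, -0.82058936],
       [-0.82083943,  0.0049128 , -0.57113789]]), 't': array([-0.072118  , -0.22534006,  1.57103959])}
0.9959993489583333
side {'vfov': 57.79841330249191, 'cx': 325.1241131449329, 'cy': 243.04701112648786, 'k1': 0.01992908849741821, 'R': array([[-0.80907065, -0.58765039, -0.00846772],
       [-0.30993021,  0.43886164, -0.84341196],
       [ 0.49934752, -0.67975546, -0.53720068]]), 't': array([0.50567775, 0.24198016, 0.7363569 ])}
0.9960611979166667
wrist {'vfov': 66.97480648902616, 'cx': 319.0511795546643, 'cy': 239.50166613902056, 'k1': -0.06905630985231408, 'R': array([[ 9.99996388e-01,  5.48706416e-04, -2.63114663e-03],
       [ 1.33996019e-03, -9.50385839e-01,  3.11070671e-01],
       [-2.32991802e-03, -3.11073073e-01, -9.50383141e-01]]), 't': array([-0.49968445, -0.03972173,  0.38078246])}
0.996142578125
```

View pics/scene0.png

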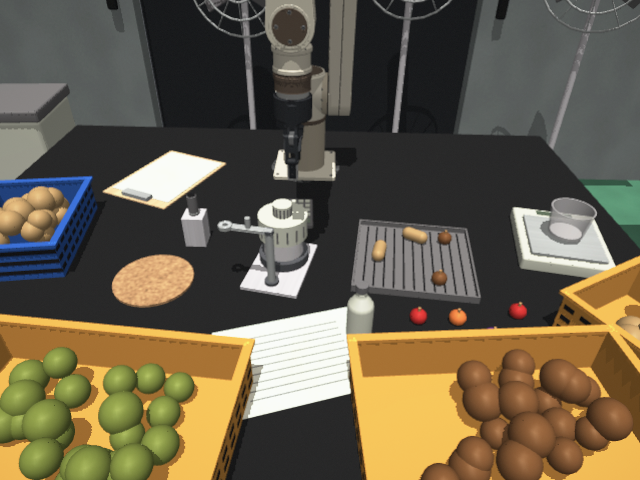

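View pics/side0.png

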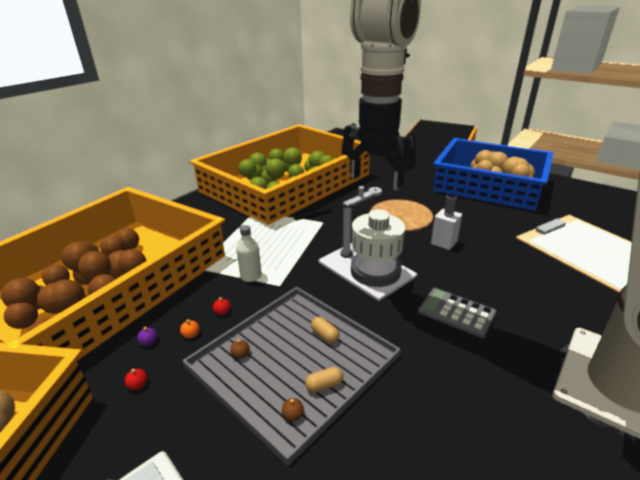

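View pics/wrist0.png

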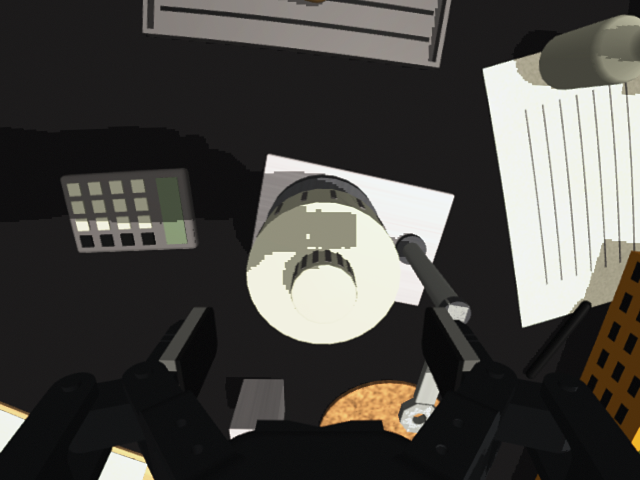

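Scene view: the jar with its lid is at (283,235) and the arm is parked toward the left with its eyelet at (225,227). The mat is at (153,280), the probe block at (196,222) and the tray at (415,258). Two brown onions sit in the tray at (444,237) and (439,278); the potatoes are at (415,235) and (379,250). The red, orange and purple balls outside the tray are decoys.

```bash
cat > h.py <<'E'
import numpy as np, cv2
from workcell import get_obs, optics, ticket
from scipy.spatial.transform import Rotation as Rot
def K(i):
    f=240/np.tan(np.radians(i['vfov'])/2); return np.array([[f,0,i['cx']],[0,f,i['cy']],[0,0,1]])
def slopes(i,uv):
    uv=np.asarray(uv,float).reshape(-1,1,2)
    return cv2.undistortPoints(uv,K(i),np.array([i['k1'],0,0,0,0]),None,None).reshape(-1,2)
def cloud(i,d):
    v,u=np.mgrid[0:480,0:640]; s=slopes(i,np.stack([u,v],-1).reshape(-1,2))
    c=np.c_[s,np.ones(len(s))]*d.reshape(-1,1)
    return ((c-i['t'])@i['R']).reshape(480,640,3)
def plane(i,uv,z):
    s=slopes(i,uv); r=np.c_[s,np.ones(len(s))]@i['R']; C=-i['R'].T@i['t']
    return C+r*((z-C[2])/r[:,2:3])
def proj(i,X):
    X=np.atleast_2d(X); rv=cv2.Rodrigues(i['R'])[0]
    return cv2.projectPoints(X.astype(float),rv,i['t'].astype(float),K(i),np.array([i['k1'],0,0,0,0]))[0].reshape(-1,2)
def snap(n,name=None):
    i=optics.camera_info(n); p,d=optics.camera(n)
    if name: cv2.imwrite(f'pics/{name}.png',p[:,:,::-1])
    return i,p,d
def tool(o=None):
    o=o or get_obs(); return o['eef_pos'],Rot.from_quat(o['tool_rot'])
def rel(target,yaw=None):
    """target world TCP -> cm in tool axes"""
    p,R=tool(); return R.inv().apply(np.asarray(target)-p)*100
E
python3 - <<'E'
from h import *
for n in ["scene","side","wrist"]:
    i=optics.camera_info(n); p=cv2.imread(f"pics/{n}0.png")[:,:,::-1]; P=cloud(i,np.load(f"pics/{n}0.npy"))
    hsv=cv2.cvtColor(p,cv2.COLOR_RGB2HSV)
    near=(P[...,0]>.2)&(P[...,0]<.8)&(abs(P[...,1])<.5)
    # brown things & potatoes above tray
    def blobs(m,lab,minA=25):
        k,L,st,c=cv2.connectedComponentsWithStats(m.astype(np.uint8))
        for j in range(1,k):
            if st[j,4]>=minA:
                q=P[L==j]; print(n,lab,c[j].round(),st[j,4],'med',np.median(q,0).round(3),'lo',np.percentile(q,2,axis=0).round(3),'hi',np.percentile(q,98,axis=0).round(3), np.median(hsv[L==j],0))
    sat=hsv[...,1]>90
    blobs(sat&near&(P[...,2]>.006)&(P[...,2]<.06),'sat')
    blobs(near&sat&(P[...,2]>.002)&(P[...,2]<.0095),'mat',300)
    blobs(near&(P[...,2]>.14),'high',20)
    blobs(near&(P[...,2]>.07)&(P[...,2]<.138),'mid',20)
E
```

```text
scene sat [414. 235.] 262 med [0.422 0.295 0.029] lo [0.397 0.27  0.014] hi [0.437 0.322 0.037] [ 17. 114. 189.]
scene sat [444. 238.] 129 med [0.429 0.369 0.027] lo [0.414 0.356 0.013] hi [0.437 0.385 0.037] [ 13. 150. 119.]
scene sat [379. 250.] 219 med [0.496 0.2   0.031] lo [0.459 0.185 0.016] hi [0.515 0.217 0.037] [ 17. 115. 202.]
scene sat [152. 280.] 2451 med [ 0.594 -0.315  0.007] lo [ 0.51  -0.393  0.006] hi [ 0.668 -0.237  0.01 ] [ 15. 116. 224.]
scene sat [439. 278.] 170 med [0.587 0.327 0.027] lo [0.568 0.313 0.013] hi [0.597 0.344 0.039] [ 13. 151. 123.]
scene sat [518. 311.] 232 med [0.684 0.473 0.023] lo [0.667 0.46  0.008] hi [0.693 0.491 0.033] [  0. 192. 171.]
scene sat [418. 316.] 226 med [0.705 0.263 0.023] lo [0.688 0.248 0.008] hi [0.714 0.28  0.035] [  0.  191.  183.5]
scene sat [457. 317.] 225 med [0.706 0.342 0.022] lo [0.689 0.329 0.007] hi [0.715 0.36  0.035] [ 11. 182. 221.]
scene mat [152. 281.] 3182 med [ 0.595 -0.314  0.007] lo [ 0.509 -0.393  0.004] hi [ 0.67  -0.235  0.009] [ 15. 115. 224.]
scene high [291.  70.] 6011 med [0.539 0.003 0.467] lo [ 0.4
[... 3855 characters left out ...]
89.] 3689 med [ 0.503 -0.022  0.16 ] lo [ 0.484 -0.046  0.143] hi [ 0.522 -0.005  0.161] [ 28.  17. 242.]
wrist high [323. 421.] 56994 med [0.504 0.012 0.306] lo [ 0.431 -0.111  0.151] hi [0.58  0.02  0.325] [105.  20.  14.]
wrist mid [614.  50.] 3212 med [0.722 0.137 0.088] lo [0.711 0.117 0.071] hi [0.741 0.163 0.105] [ 28.  38. 110.]
wrist mid [323. 262.] 14569 med [ 0.503 -0.01   0.132] lo [ 0.453 -0.076  0.094] hi [0.553 0.028 0.133] [ 29.  17. 242.]
wrist mid [433. 281.] 896 med [ 0.591 -0.04   0.108] lo [ 0.587 -0.05   0.071] hi [ 0.601 -0.038  0.137] [30. 12. 64.]
wrist mid [241. 428.] 294 med [ 0.416 -0.226  0.078] lo [ 0.406 -0.236  0.07 ] hi [ 0.431 -0.224  0.081] [ 9.  14.  91.5]
```

```bash
cat >> h.py <<'E'
def circ(q):
    """min enclosing circle in mm of xy points (robust by trimming)"""
    (c,r)=cv2.minEnclosingCircle((q[:,:2]*1000).astype(np.float32)); return np.round(c,1),round(r,1)
def load(n,tag='0'):
    i=optics.camera_info(n); return i,cv2.imread(f"pics/{n}{tag}.png")[:,:,::-1],cloud(i,np.load(f"pics/{n}{tag}.npy"))
E
python3 - <<'E'
from h import *
def box(P,x0,x1,y0,y1,z0,z1): return P[(P[...,0]>x0)&(P[...,0]<x1)&(P[...,1]>y0)&(P[...,1]<y1)&(P[...,2]>z0)&(P[...,2]<z1)]
for n in ["scene","side","wrist"]:
    i,p,P=load(n)
    for lab,b in dict(knob=(.45,.55,-.08,.03,.158,.163),lidtop=(.4,.555,-.1,.05,.130,.135),probe=(.38,.48,-.29,-.2,.129,.137),block=(.38,.48,-.29,-.2,.078,.084),pin=(.55,.62,-.18,-.03,.170,.178),arm=(.54,.62,-.18,-.03,.148,.154),eye=(.54,.62,-.18,-.135,.148,.154),mat=(.48,.7,-.42,-.2,.0045,.0085),spray=(.7,.8,.1,.2,.05,.08)).items():
        q=box(P,*b)
        if len(q)>8: print(n,lab,len(q),'circ',*circ(q),'mean',q.mean(0).round(4),'bbox',q.min(0).round(3)[:2],q.max(0).round(3)[:2])
E
python3 - <<'E'
import cv2
a=cv2.imread('pics/scene0.png'); cv2.imwrite('pics/crop1.png',cv2.resize(a[190:300,170:330],None,fx=5,fy=5,interpolation=2))
cv2.imwrite('pics/crop2.png',cv2.resize(a[210:330,345:545],None,fx=4,fy=4,interpolation=2))
E
```

```text
scene knob 169 circ [504.5 -27.1] 23.0 mean [ 0.5066 -0.0277  0.1605] bbox [ 0.481 -0.049] [ 0.527 -0.006]
scene lidtop 707 circ [503.8 -27.6] 56.8 mean [ 0.5141 -0.0266  0.1326] bbox [ 0.454 -0.083] [0.555 0.027]
scene probe 49 circ [ 431.9 -249.6] 12.4 mean [ 0.4341 -0.2498  0.1328] bbox [ 0.42  -0.262] [ 0.444 -0.239]
scene block 192 circ [ 429.  -251.3] 34.9 mean [ 0.4372 -0.249   0.0807] bbox [ 0.402 -0.277] [ 0.459 -0.226]
scene pin 26 circ [588.8 -93.4] 7.8 mean [ 0.5908 -0.0915  0.1741] bbox [ 0.581 -0.097] [ 0.596 -0.086]
scene arm 341 circ [589.7 -96.2] 59.7 mean [ 0.5895 -0.0985  0.1513] bbox [ 0.563 -0.156] [ 0.609 -0.037]
scene eye 75 circ [ 579.9 -141.9] 16.6 mean [ 0.5817 -0.1445  0.1514] bbox [ 0.563 -0.156] [ 0.596 -0.135]
scene mat 2708 circ [ 605.5 -310.6] 131.5 mean [ 0.5927 -0.3144  0.0067] bbox [ 0.498 -0.41 ] [ 0.696 -0.211]
scene spray 319 circ [740.4 139.7] 26.0 mean [0.7569 0.1383 0.0651] bbox [0.734 0.114] [0.765 0.166]
side knob 171 circ [500.4 -27. ] 23.3 mean [ 0.5007 -0.0256  0.1599] bbox [ 0.481 -0.048] [ 0.522 -0.004]
side lidtop 800 circ [502.3 -27. 
[... 864 characters left out ...]
1 -0.0259  0.1597] bbox [ 0.482 -0.049] [ 0.524 -0.005]
wrist lidtop 12939 circ [502.7 -27.1] 56.3 mean [ 0.5023 -0.0206  0.1318] bbox [ 0.447 -0.083] [0.555 0.029]
wrist block 144 circ [ 418.5 -231.2] 15.6 mean [ 0.4149 -0.2289  0.0796] bbox [ 0.405 -0.238] [ 0.432 -0.224]
wrist arm 1620 circ [587.2 -95.9] 60.6 mean [ 0.5838 -0.103   0.1506] bbox [ 0.564 -0.156] [ 0.606 -0.036]
wrist eye 332 circ [ 576.8 -142.2] 13.4 mean [ 0.5739 -0.1441  0.1506] bbox [ 0.564 -0.156] [ 0.588 -0.135]
wrist mat 2811 circ [ 577.1 -275. ] 77.4 mean [ 0.5697 -0.2635  0.0058] bbox [ 0.503 -0.321] [ 0.653 -0.226]
wrist spray 1598 circ [734.8 140.7] 25.9 mean [0.7166 0.1364 0.0664] bbox [0.709 0.115] [0.742 0.166]
```

View pics/crop1.png

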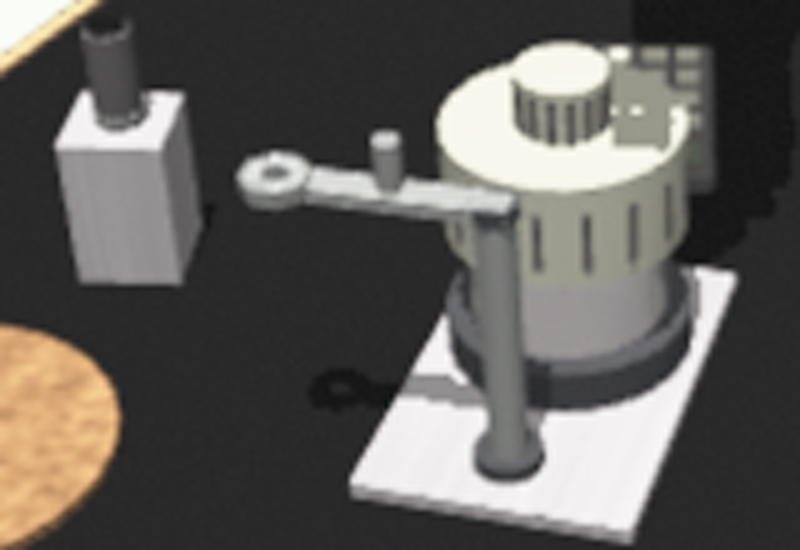

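View pics/crop2.png

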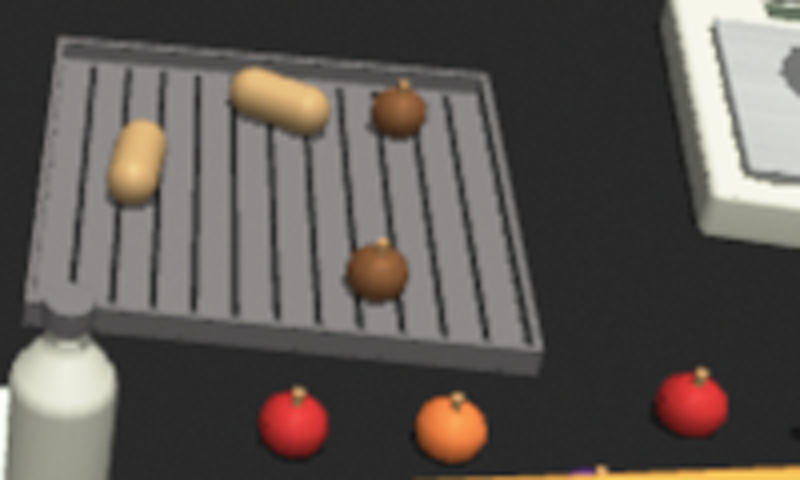

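Crop check: the onions are the two brown, necked balls in the tray at scene (444,237) and (439,278). The red (418,316) and (518,311), orange (457,317) and purple balls are not meant. The knob is at (0.503,-0.027,0.160), which matches its expected height. Next I move above the knob, turning the wrist to find the sign of the roll.

```bash
python3 -m inch '[[[8.5,0.1,0.6,0.6,10],[8.5,0.2,1.4,1.2,20],[8.5,0.3,2.2,1.8,30],[8.5,0.38,2.68,2.4,40],[8.5,0.38,2.68,3,50]]]'; python3 -c "
from h import *
o=get_obs(); print(o['joint_pos'].round(3),o['eef_pos'])
print(tool()[1].as_matrix().round(4)); print(rel([.5032,-.0268,.149]))"
```

```text
clock: 0.78
eef_pos: [0.5031, -0.0272, 0.214]
tool_rot: [0.905, -0.426, -0.001, 0.001]
ft_force: [-0.9, 0.3, 0.0]
grip_width: 0.0853
[-0.054  0.266 -0.044  1.263 -0.     2.396] [ 0.50305805 -0.02716587  0.21400327]
[[ 0.6378 -0.7702 -0.0025]
 [-0.7702 -0.6378  0.    ]
 [-0.0016  0.0019 -1.    ]]
[-0.0087507  -0.04676662  6.50027157]
```

```bash
python3 -m inch '[[[8.5,0,-0.04,1.5,10],[8.5,0,-0.04,3,20],[8.5,0,-0.04,4.5,30],[8.5,0,-0.04,5.7,38],[8.5,0,-0.04,6.5,38]]]'; python3 -m inch '[[[4.2,0,0,0,0],[4.2,0,0,0,0],[4.2,0,0,0,0],[4.2,0,0,0,0],[4.2,0,0,0,0]]]'; python3 -c "
from h import *
o=get_obs(); print(o['joint_pos'].round(3),o['eef_pos'],o['grip_width'])
snap('wrist','w1')"
```

```text
clock: 1.4
eef_pos: [0.5027, -0.0269, 0.1481]
tool_rot: [0.718, -0.696, -0.001, 0.001]
ft_force: [-0.1, 0.6, 0.5]
grip_width: 0.0847
clock: 2.02
eef_pos: [0.5031, -0.0267, 0.1486]
tool_rot: [0.718, -0.696, -0.001, 0.001]
ft_force: [-0.3, 0.5, 3.2]
grip_width: 0.0426
[-0.053  0.314 -0.157  1.103  0.     3.058] [ 0.50305478 -0.02672021  0.14863153] 0.04256940985382354
```

View pics/w1.png

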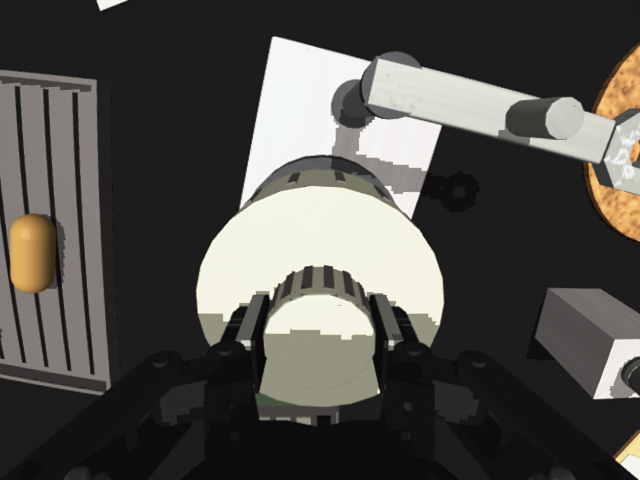

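The pads straddle the knob evenly at (320,340), at 42.6 mm. Now I start unscrewing, climbing 0.6 mm per 10.4°.

```bash
python3 -m inch '[[[3.5,0,0,-0.06,-10.4],[3.5,0,0,-0.12,-20.8],[3.5,0,0,-0.18,-31.2],[3.5,0,0,-0.24,-41.6],[3.5,0,0,-0.3,-52]]]'; python3 -c "
from h import *
o=get_obs(); print(o['joint_pos'].round(3),o['eef_pos'],o['grip_width'],o['ft_torque'])"
```

```text
clock: 2.7
eef_pos: [0.503, -0.0262, 0.1518]
tool_rot: [0.951, -0.309, -0.002, -0.0]
ft_force: [-0.9, 3.6, 3.7]
grip_width: 0.0424
[-5.300e-02  3.110e-01 -1.520e-01  1.111e+00  2.000e-03  2.145e+00] [ 0.50298685 -0.02618723  0.15180589] 0.042383171793269996 [ 0.90415791  0.41513668 -0.36357655]
```

```bash
python3 -m inch '[[[3.5,0,0,-0.06,-10.4],[3.5,0,0,-0.12,-20.8],[3.5,0,0,-0.18,-31.2],[3.5,0,0,-0.24,-41.6],[3.5,0,0,-0.3,-52]]]'; python3 -m inch '[[[3.5,0,0,-0.06,-10.4],[3.5,0,0,-0.12,-20.8],[3.5,0,0,-0.18,-31.2],[3.5,0,0,-0.24,-41.6],[3.5,0,0,-0.3,-52]]]'; python3 -c "
from h import *
o=get_obs(); print(o['joint_pos'].round(3),o['eef_pos'],o['grip_width'],o['ft_torque'])
snap('wrist','w2')"
```

```text
clock: 3.32
eef_pos: [0.5019, -0.0263, 0.1548]
tool_rot: [0.99, 0.142, -0.002, -0.001]
ft_force: [-2.9, -0.0, 4.0]
grip_width: 0.0423
clock: 3.95
eef_pos: [0.501, -0.0277, 0.1579]
tool_rot: [0.826, 0.564, -0.003, -0.001]
ft_force: [-2.5, -2.8, 4.0]
grip_width: 0.0421
[-0.054  0.305 -0.143  1.129 -0.002  0.32 ] [ 0.50099227 -0.02766984  0.15788586] 0.04213241410570955 [-0.89102756  0.5746583  -0.35295374]
```

View pics/w2.png

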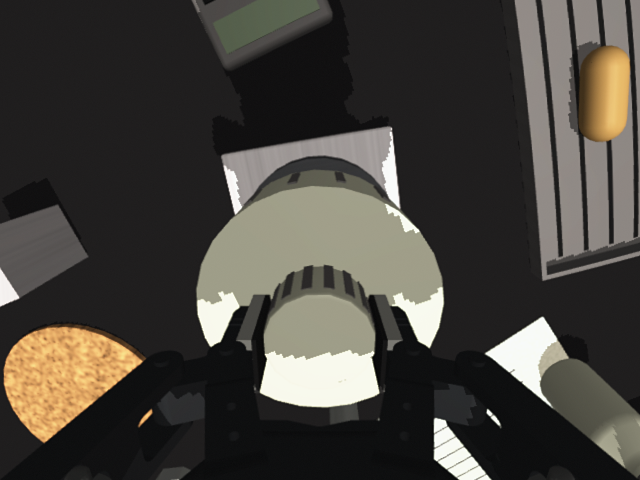

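```bash
python3 -m inch '[[[3.5,0.03,0.03,-0.06,-10.4],[3.5,0.06,0.05,-0.12,-20.8],[3.5,0.07,0.05,-0.18,-31.2],[3.5,0.07,0.05,-0.24,-41.6],[3.5,0.07,0.05,-0.3,-52]]]'; python3 -m inch '[[[3.5,0,0,-0.06,-10.4],[3.5,0,0,-0.12,-20.8],[3.5,0,0,-0.18,-31.2],[3.5,0,0,-0.24,-41.6],[3.5,0,0,-0.3,-52]]]'; python3 -m inch '[[[3.5,0,0,-0.06,-10.4],[3.5,0,0,-0.12,-20.8],[3.5,0,0,-0.18,-31.2],[3.5,0,0,-0.24,-41.6],[3.5,0,0,-0.3,-52]]]'; python3 -c "
from h import *
o=get_obs(); print(o['joint_pos'].round(3),o['eef_pos'],o['grip_width'],o['ft_torque'])"
```

```text
clock: 4.62
eef_pos: [0.5022, -0.0286, 0.1613]
tool_rot: [0.493, 0.87, -0.003, -0.001]
ft_force: [-0.2, -0.1, 1.6]
grip_width: 0.0424
clock: 5.25
eef_pos: [0.5032, -0.0297, 0.1646]
tool_rot: [0.06, 0.998, -0.004, -0.001]
ft_force: [0.5, -2.5, 0.2]
grip_width: 0.0418
clock: 5.88
eef_pos: [0.5042, -0.0294, 0.1676]
tool_rot: [-0.385, 0.923, -0.003, -0.002]
ft_force: [2.0, 0.4, -0.1]
grip_width: 0.0425
[-0.054  0.299 -0.125  1.148 -0.007 -2.416] [ 0.50420706 -0.02937201  0.16762334] 0.042481233120017975 [ 0.25533237 -0.50791394 -0.12047621]
```

```bash
python3 -m inch '[[[3.5,0,0,-0.05,-9],[3.5,0,0,-0.1,-18],[3.5,0,0,-0.15,-27],[3.5,0,0,-0.2,-36],[3.5,0,0,-0.2,-36]]]'; python3 -m inch '[[[5.5,0,0,0,0],[7,0,0,0,0],[7,0,0,0,0],[7,0,0,0,0],[7,0,0,0,0]]]'; python3 -c "
from h import *
o=get_obs(); print(o['joint_pos'].round(3),o['eef_pos'],o['grip_width'],o['ft_torque'])
for n in ['scene','side']:
  i,p,d=snap(n,n+'2'); P=cloud(i,d)
  m=(abs(P[...,0]-.503)<.07)&(abs(P[...,1]+.027)<.07)&(P[...,2]<.155)&(P[...,2]>.143); print(n,np.median(P[m],0),circ(P[m]))
"
```

```text
clock: 6.5
eef_pos: [0.5041, -0.0289, 0.1695]
tool_rot: [-0.65, 0.76, -0.002, -0.002]
ft_force: [-0.4, 1.8, 1.2]
grip_width: 0.0425
clock: 7.12
eef_pos: [0.5041, -0.0289, 0.1695]
tool_rot: [-0.65, 0.76, -0.002, -0.002]
ft_force: [1.1, 0.2, 0.3]
grip_width: 0.07
[-0.054  0.298 -0.121  1.153 -0.006 -3.04 ] [ 0.50410209 -0.02894249  0.16948546] 0.07002382367911492 [-0.00619996 -0.02453346  0.0074746 ]
scene [ 0.52978228 -0.02812004  0.15271564] (array([506.8, -29.1]), 57.5)
side [ 0.48308921 -0.00477164  0.15213933] (array([501.2, -28.2]), 57.8)
```

View pics/scene2.png

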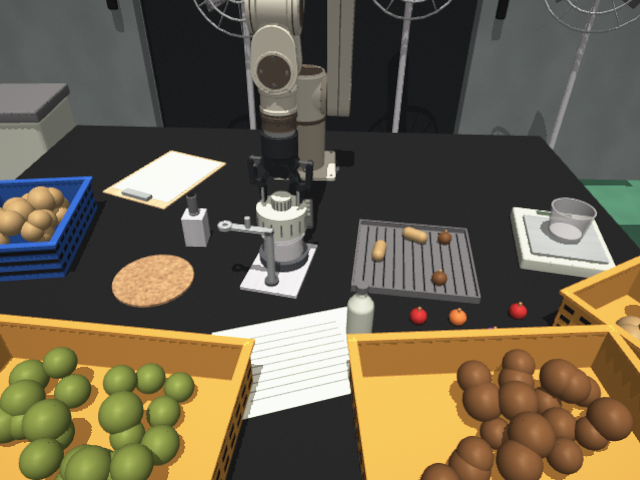

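The lid's top has risen to 0.152 m (+20 mm), as it should for 349° of turn. I rewind the wrist with the jaws open.

```bash
for k in 1 2 3 4 5; do python3 -m inch '[[[7,0,0,0,10.6],[7,0,0,0,21.2],[7,0,0,0,31.8],[7,0,0,0,42.4],[7,0,0,0,53]]]' | head -2; done; python3 -c "
from h import *
o=get_obs(); print(o['joint_pos'].round(3),o['eef_pos'],o['grip_width'],o['ft_torque'])
print(rel([.503,-.0275,.169]))
i,p,d=snap('wrist','w3'); P=cloud(i,d); m=(abs(P[...,0]-.503)<.06)&(abs(P[...,1]+.027)<.06)&(abs(P[...,2]-.18)<.003); print(circ(P[m]),P[m].mean(0))
"
```

```text
clock: 7.85
eef_pos: [0.5041, -0.0289, 0.1695]
clock: 8.48
eef_pos: [0.5041, -0.0289, 0.1695]
clock: 9.1
eef_pos: [0.5041, -0.0289, 0.1695]
clock: 9.72
eef_pos: [0.5042, -0.0289, 0.1695]
clock: 10.35
eef_pos: [0.5042, -0.029, 0.1695]
[-0.054  0.298 -0.121  1.153 -0.006  1.616] [ 0.5041595  -0.02895446  0.16954189] 0.07016135342938609 [ 0.04530071 -0.00035742 -0.04046777]
[-0.12971955 -0.13357644  0.05353156]
(array([505.7, -21.6]), 49.0) [ 0.50431754 -0.0261651   0.17992918]
```

View pics/w3.png

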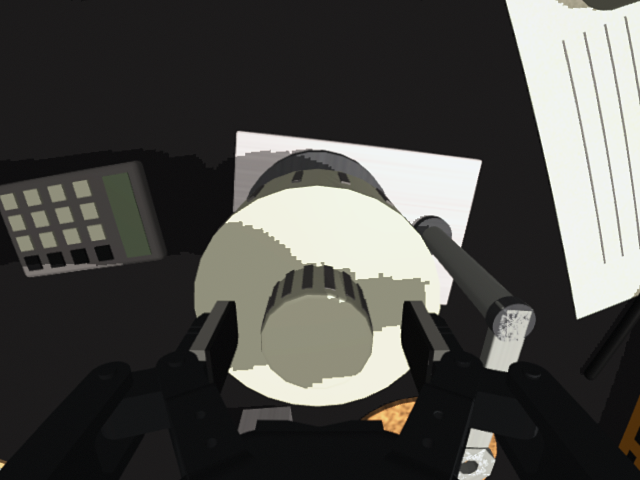

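The knob at (317,335) is about 1 mm left of the middle between the pads. I recentre, grip and keep turning.

```bash
python3 -m inch '[[[7,-0.1,-0.12,0,0],[4,-0.1,-0.12,0,0],[3.5,-0.1,-0.12,0,0],[3.5,-0.1,-0.12,0,0],[3.5,-0.1,-0.12,0,0]]]' ;python3 -m inch '[[[3.5,0,0,-0.06,-10.4],[3.5,0,0,-0.12,-20.8],[3.5,0,0,-0.18,-31.2],[3.5,0,0,-0.24,-41.6],[3.5,0,0,-0.3,-52]]]'; python3 -m inch '[[[3.5,0,0,-0.06,-10.4],[3.5,0,0,-0.12,-20.8],[3.5,0,0,-0.18,-31.2],[3.5,0,0,-0.24,-41.6],[3.5,0,0,-0.3,-52]]]';python3 -m inch '[[[3.5,0,0,-0.06,-10.4],[3.5,0,0,-0.12,-20.8],[3.5,0,0,-0.18,-31.2],[3.5,0,0,-0.24,-41.6],[3.5,0,0,-0.3,-52]]]'
```

```text
clock: 11.02
eef_pos: [0.5035, -0.0276, 0.1698]
tool_rot: [0.999, -0.051, -0.0, 0.003]
ft_force: [0.6, 0.2, 3.2]
grip_width: 0.0422
clock: 11.65
eef_pos: [0.5029, -0.0276, 0.1728]
tool_rot: [0.919, 0.394, -0.002, 0.002]
ft_force: [-2.2, -0.3, 2.3]
grip_width: 0.0423
clock: 12.28
eef_pos: [0.5024, -0.0279, 0.1758]
tool_rot: [0.652, 0.758, -0.003, 0.001]
ft_force: [-0.9, -1.1, 3.4]
grip_width: 0.0421
clock: 12.9
eef_pos: [0.5026, -0.0282, 0.179]
tool_rot: [0.251, 0.968, -0.003, -0.0]
ft_force: [0.9, -0.3, 2.6]
grip_width: 0.0424
```

```bash
python3 -m inch '[[[3.5,0,0,-0.06,-10.4],[3.5,0,0,-0.12,-20.8],[3.5,0,0,-0.18,-31.2],[3.5,0,0,-0.24,-41.6],[3.5,0,0,-0.3,-52]]]'; python3 -m inch '[[[3.5,0,0,-0.06,-10.4],[3.5,0,0,-0.12,-20.8],[3.5,0,0,-0.18,-31.2],[3.5,0,0,-0.24,-41.6],[3.5,0,0,-0.3,-50]]]'; python3 -c "
from h import *
o=get_obs(); print(o['joint_pos'].round(3),o['eef_pos'],o['grip_width'],o['ft_torque'])"
```

```text
clock: 13.52
eef_pos: [0.5036, -0.0283, 0.1822]
tool_rot: [-0.202, 0.979, -0.003, -0.001]
ft_force: [1.4, 0.8, 0.6]
grip_width: 0.0419
clock: 14.15
eef_pos: [0.5045, -0.0278, 0.1853]
tool_rot: [-0.599, 0.801, -0.002, -0.001]
ft_force: [1.3, 1.9, -0.2]
grip_width: 0.0426
[-0.052  0.284 -0.097  1.188 -0.005 -2.907] [ 0.50445046 -0.02782007  0.18527305] 0.04258978314108583 [ 0.54667919 -0.41626578 -0.12336346]
```

About 607° turned in all, which is past the release point. A gentle test lift comes next.

```bash
python3 -m inch '[[[3.5,0,0,-0.1,-3],[3.5,0,0,-0.2,-6],[3.5,0,0,-0.3,-9],[3.5,0,0,-0.4,-9],[3.5,0,0,-0.4,-9]]]';python3 -c "
from h import *
o=get_obs(); print(o['joint_pos'].round(3),o['eef_pos'],o['grip_width'],o['ft_torque'])
for n in ['side']:
  i,p,d=snap(n,n+'3'); P=cloud(i,d)
  m=(abs(P[...,0]-.503)<.05)&(abs(P[...,1]+.027)<.05)&(P[...,2]<.185)&(P[...,2]>.15); print(n,np.median(P[m],0))
"
```

```text
clock: 14.78
eef_pos: [0.5042, -0.0278, 0.1889]
tool_rot: [-0.659, 0.752, -0.002, -0.001]
ft_force: [0.2, -0.2, -1.3]
grip_width: 0.0422
[-0.052  0.282 -0.09   1.198 -0.005 -3.063] [ 0.50421785 -0.02782844  0.1889224 ] 0.04223771835064411 [-0.01227977  0.05576386 -0.00650656]
side [ 0.48224448 -0.00264376  0.17107772]
```

View pics/side3.png

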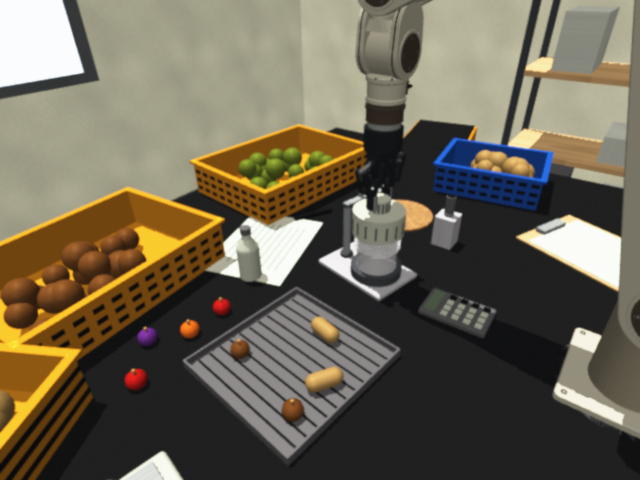

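The weight (-1.3 N) and near-zero moment show the lid hangs free. I lift it 9 cm.

```bash
python3 -m inch '[[[3.5,0,0,-0.8,0],[3.5,0,0,-2.5,0],[3.5,0,0,-5,0],[3.5,0,0,-7.5,0],[3.5,0,0,-9,0]]]';python3 - <<'E'
from h import *
i,p,d=snap('scene','scene4'); hsv=cv2.cvtColor(p,cv2.COLOR_RGB2HSV)
m=((hsv[...,0]>8)&(hsv[...,0]<22)&(hsv[...,1]>80)&(hsv[...,2]>140)).astype(np.uint8); m[:, :90]=0; m[:245]=0; m[310:]=0; m[:,210:]=0
c=max(cv2.findContours(m,0,cv2.CHAIN_APPROX_NONE)[0],key=cv2.contourArea)
q=plane(i,c.reshape(-1,2),.006); print('mat',cv2.fitEllipse((q[:,:2]*1000).astype(np.float32)),circ(q))
o=get_obs(); print(o['joint_pos'].round(3),o['eef_pos'],o['ft_force'])
print(tool()[1].as_matrix().round(3))
E
```

```text
clock: 15.45
eef_pos: [0.5047, -0.0274, 0.2809]
tool_rot: [-0.659, 0.752, -0.003, -0.001]
ft_force: [0.1, -0.5, -2.4]
grip_width: 0.0421
mat ((585.3475341796875, -315.1801452636719), (174.7959747314453, 175.35711669921875), 128.63356018066406) (array([ 585.3, -315.5]), 89.4)
[-0.051  0.236  0.095  1.424 -0.005 -3.062] [ 0.50536065 -0.02740954  0.28240512] [ 0.9482      0.79276192 -0.59853172]
[[-0.13  -0.991  0.006]
 [-0.991  0.13  -0.005]
 [ 0.005 -0.006 -1.   ]]
```

The mat measures 175 mm across with its centre at (0.585,-0.315), consistent with the 176 mm given. I carry the lid over the parked arm, rolling + so the last joint stays in range.

```bash
python3 -m inch '[[[3.5,1.5,-0.6,0,8],[3.5,4.5,-1.9,0,16],[3.5,8,-3.4,0,24],[3.5,11.5,-4.9,0,32],[3.5,14,-5.95,0,40]]]';python3 - <<'E'
from h import *
o=get_obs(); print(o['joint_pos'].round(3),o['eef_pos'],o['ft_force'])
print(rel([.5853,-.3153,.25]))
E
```

```text
clock: 16.12
eef_pos: [0.5461, -0.1755, 0.2824]
tool_rot: [-0.36, 0.933, -0.003, 0.001]
ft_force: [0.1, 0.5, -1.2]
grip_width: 0.0425
[-0.309  0.375  0.287  1.477 -0.003 -2.616] [ 0.54613451 -0.17545923  0.28244486] [ 0.11731281  0.49651745 -1.22896366]
[  6.49089237 -12.96859123   3.3323273 ]
```

```bash
python3 -m inch '[[[3.5,1.2,-2.4,0,6],[3.5,3,-5.8,0,12],[3.5,4.8,-9.4,0.5,18],[3.5,6,-12,1,24],[3.5,6.5,-13,2,24]]]';python3 - <<'E'
from h import *
o=get_obs(); print(o['joint_pos'].round(3),o['eef_pos'],o['ft_force'])
print(rel([.5853,-.3153,.10]))
E
```

```text
clock: 16.75
eef_pos: [0.5854, -0.317, 0.2618]
tool_rot: [-0.158, 0.987, -0.003, 0.001]
ft_force: [0.3, 0.2, -1.9]
grip_width: 0.042
[-4.950e-01  5.850e-01  5.660e-01  1.547e+00 -2.000e-03 -2.383e+00] [ 0.5854285  -0.31704101  0.26184881] [ 0.31442254  0.18786051 -1.94085531]
[-1.02146971e-02  2.58142569e-01  1.61837605e+01]
```

```bash
python3 -m inch '[[[3.5,0,0.1,2,0],[3.5,0,0.2,6,0],[3.5,0,0.2,10.5,0],[3.5,0,0.2,14,0],[3.5,0,0.2,16,0]]]';python3 - <<'E'
from h import *
o=get_obs(); print(o['joint_pos'].round(3),o['eef_pos'],o['ft_force'])
print(rel([.5853,-.3153,.078]))
i,p,d=snap('scene','scene5'); cv2.imwrite('pics/scene5c.png',cv2.resize(p[190:330,80:260,::-1],None,fx=4,fy=4))
E
```

```text
clock: 17.38
eef_pos: [0.5835, -0.3138, 0.0983]
tool_rot: [-0.159, 0.987, -0.001, -0.001]
ft_force: [-0.1, 0.5, -2.6]
grip_width: 0.0419
[-4.930e-01  6.500e-01  2.530e-01  1.174e+00 -2.000e-03 -2.383e+00] [ 0.58350036 -0.31384466  0.09832542] [-0.10685178  0.48126611 -2.61053126]
[-0.12841989 -0.19237964  2.03255806]
```

View pics/scene5c.png

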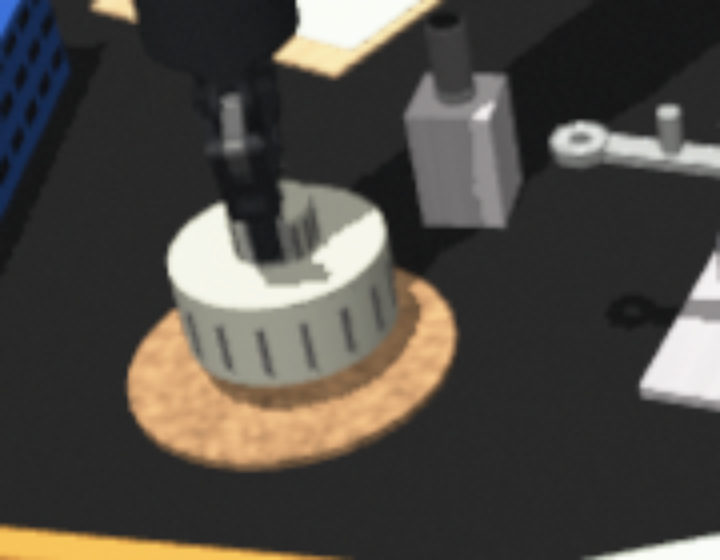

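The lid hangs level enough, about 15 mm above the mat and centred on it. I lower it and watch the force.

```bash
python3 -m inch '[[[3.5,-0.1,-0.15,0.6,0],[3.5,-0.1,-0.15,1.1,0],[3.5,-0.1,-0.15,1.5,0],[3.5,-0.1,-0.15,1.8,0],[3.5,-0.1,-0.15,2,0]]]';python3 - <<'E'
from h import *
o=get_obs(); print(o['eef_pos'],o['ft_force'],o['ft_torque'])
E
```

```text
clock: 18.05
eef_pos: [0.5841, -0.3149, 0.0765]
tool_rot: [-0.159, 0.987, -0.0, -0.002]
ft_force: [-4.3, 0.1, 7.1]
grip_width: 0.0423
[ 0.58409859 -0.31488358  0.07649776] [-4.29281316  0.09638007  7.09612346] [0.28578513 0.48131183 0.05948422]
```

Contact shows at 7 N up. I open the jaws and raise the gripper.

```bash
python3 -m inch '[[[5.5,0,0,0,0],[7.5,0,0,0,0],[7.5,0,0,0,0],[7.5,0,0,-0.8,0],[7.5,0,0,-3,0]]]';python3 -m inch '[[[7.5,0,0,-3,0],[7.5,0,0,-8,0],[7.5,0,0,-14,0],[7.5,0,0,-18,0],[7.5,0,0,-20,0]]]';python3 - <<'E'
from h import *
i,p,d=snap('scene','scene6'); P=cloud(i,d)
m=(np.hypot(P[...,0]-.585,P[...,1]+.315)<.065)&(P[...,2]>.053)&(P[...,2]<.066);q=P[m]
print(circ(q),q.mean(0),np.linalg.lstsq(np.c_[q[:,:2],np.ones(len(q))],q[:,2],rcond=None)[0])
k=P[(np.hypot(P[...,0]-.585,P[...,1]+.315)<.04)&(P[...,2]>.083)&(P[...,2]<.092)]; print('knob',circ(k),k.mean(0))
cv2.imwrite('pics/scene6c.png',cv2.resize(p[190:330,80:260,::-1],None,fx=4,fy=4))
o=get_obs(); print(o['joint_pos'].round(3),o['eef_pos']); print(tool()[1].as_matrix().round(3))
E
```

```text
clock: 18.68
eef_pos: [0.5833, -0.3144, 0.1058]
tool_rot: [-0.159, 0.987, 0.001, -0.003]
ft_force: [0.6, -0.1, 0.6]
grip_width: 0.0747
clock: 19.3
eef_pos: [0.5852, -0.3148, 0.3104]
tool_rot: [-0.159, 0.987, -0.001, -0.0]
ft_force: [-0.3, 0.3, -1.4]
grip_width: 0.0751
(array([ 584.8, -310.1]), 58.7) [ 0.59829024 -0.30738266  0.05938631] [-0.01063543 -0.00689314  0.06363055]
knob (array([ 586.6, -311.7]), 23.7) [ 0.58760958 -0.311082    0.0872783 ]
[-4.920e-01  5.930e-01  7.090e-01  1.684e+00 -2.000e-03 -2.383e+00] [ 0.58558438 -0.31497044  0.31217056]
[[-0.949 -0.314  0.002]
 [-0.314  0.949 -0.004]
 [-0.001 -0.004 -1.   ]]
```

View pics/scene6c.png

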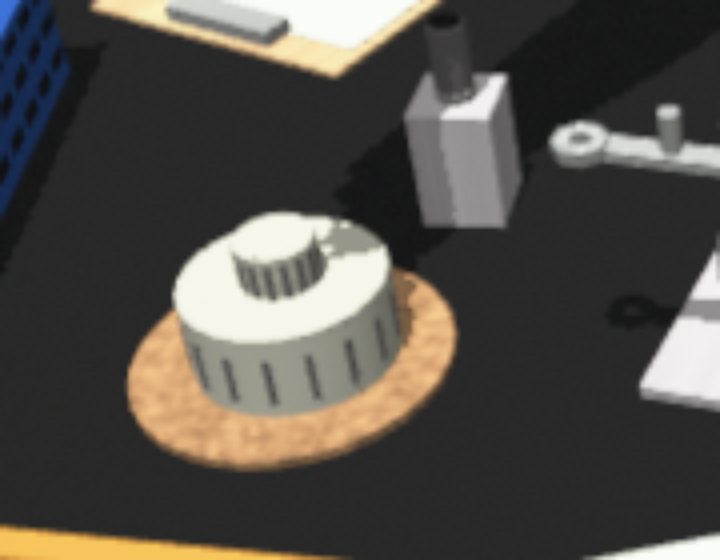

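The lid lies flat at (0.586,-0.312) with its top at 0.059 m and knob at 0.087 m, about 3 mm from the mat's centre. Next I go over the tray.

```bash
python3 -m inch '[[[7.5,-0.6,3,0,-3],[7.5,-1.6,9,0,-6],[7.5,-2.7,15,0,-9],[7.5,-3.8,21,0,-12],[7.5,-4.9,27,0,-15]]]'; python3 -c "
from h import *
print(rel([.5,.27,.31])); print(get_obs()['joint_pos'].round(3))"
```

```text
clock: 19.98
eef_pos: [0.5463, -0.0414, 0.3108]
tool_rot: [-0.287, 0.958, -0.002, 0.0]
ft_force: [1.2, 0.6, 0.6]
grip_width: 0.0748
[-13.27929728  28.54694992  -0.03477685]
[-0.074  0.321  0.283  1.53  -0.003 -2.228]
```

```bash
python3 -m inch '[[[7.5,-2.6,5.7,0,6],[7.5,-5.3,11.4,0,12],[7.5,-8,17.1,0,18],[7.5,-10.6,22.8,0,24],[7.5,-13.3,28.5,0,33]]]'; python3 - <<'E'
from h import *
o=get_obs(); print(o['joint_pos'].round(3),o['eef_pos']); print(tool()[1].as_matrix().round(3))
for n in ['wrist','side','scene']:
    i,p,d=snap(n,n+'7'); P=cloud(i,d); hsv=cv2.cvtColor(p,cv2.COLOR_RGB2HSV)
    m=(hsv[...,0]<16)&(hsv[...,1]>120)&(P[...,2]>.008)&(P[...,2]<.05)&(P[...,0]<.8)&(P[...,0]>.3)&(P[...,1]>.1)&(P[...,1]<.55)
    k,L,st,c=cv2.connectedComponentsWithStats(m.astype(np.uint8))
    for j in range(1,k):
        if st[j,4]>60: print(n,c[j].round(),st[j,4],circ(P[L==j]),np.median(hsv[L==j],0))
E
```

```text
clock: 20.6
eef_pos: [0.5002, 0.2676, 0.3096]
tool_rot: [-0.001, 1.0, -0.002, 0.001]
ft_force: [0.7, -0.1, 0.6]
grip_width: 0.0749
[ 0.493  0.364  0.341  1.547 -0.004 -1.08 ] [0.50020107 0.26760612 0.30960667]
[[-1.    -0.002  0.002]
 [-0.002  1.    -0.004]
 [-0.002 -0.004 -1.   ]]
wrist [157. 191.] 683 (array([694.5, 265.1]), 17.8) [  1. 218. 226.]
wrist [257. 243.] 577 (array([576.4, 329.7]), 17.5) [ 13. 185. 146.]
wrist [166. 253.] 425 (array([696.4, 346.3]), 17.6) [ 11. 217. 236.]
wrist [385. 275.] 548 (array([418.4, 371.4]), 16.9) [ 13. 185. 148.]
side [221. 306.] 210 (array([693.9, 268.1]), 17.6) [  0. 222. 163.]
side [189. 329.] 250 (array([696. , 347.4]), 17.3) [ 11. 224. 196.]
side [239. 349.] 261 (array([575.9, 331.4]), 16.2) [ 13. 184. 104.]
side [136. 379.] 361 (array([674.1, 478. ]), 18.3) [  0. 222. 165.]
side [292. 410.] 362 (array([416.3, 374.3]), 16.8) [ 13. 186. 107.]
scene [444. 238.] 119 (array([423.6, 370.8]), 15.5) [ 13. 151. 118.]
scene [439. 278.] 153 (array([581.8, 328.6]), 15.8) [ 13. 152. 121.]
scene [518. 311.] 220 (array([678.5, 476.3]), 17.5) [  0. 192. 172.]
scene [418. 316.] 215 (array([697.8, 264.3]), 18.0) [  0. 192. 182.]
scene [457. 317.] 214 (array([699.7, 345.5]), 17.8) [ 11.  182.5 220. ]
```

View pics/wrist7.png

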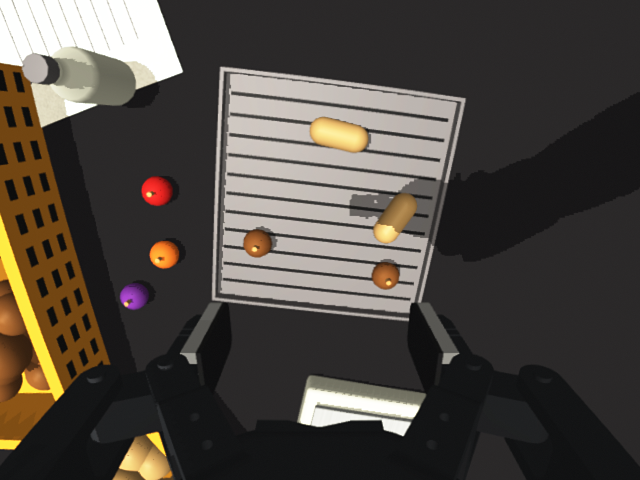

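Wrist view: the brown onions are at (257,243) and (385,275), the only ones in the tray. The potatoes are at (339,134) and (395,218). The red (157,191), orange (165,254) and purple (133,296) balls are outside and ignored. I check the free room for the jaws around each onion.

```bash
python3 - <<'E'
from h import *
i=optics.camera_info('wrist'); 
E
cat >> h.py <<'E'
def room(P,c,half=.014,zmin=.011,own=.020):
    q=P.reshape(-1,3); q=q[(q[:,2]>zmin)&(q[:,2]<.06)]; d=q[:,:2]-c; r=np.hypot(*d.T); d=d[(r>own)&(r<.12)]
    out=[]
    for a in range(-90,90,15):
        u=np.array([np.cos(np.radians(a)),np.sin(np.radians(a))]); s=d@u; t=d@[-u[1],u[0]]
        k=abs(t)<half; f=lambda x: round(float(x.min())*1000) if len(x) else 99
        out.append((a,f(s[k&(s>0)]),f(-s[k&(s<0)])))
    return out
E
python3 - <<'E'
from h import *
i,p,d=snap('wrist'); P=cloud(i,d)
for c in ([.4195,.372],[.578,.330]): print(c,room(P,np.array(c)))
i,p,d=snap('side'); P=cloud(i,d)
for c in ([.4195,.372],[.578,.330]): print(c,room(P,np.array(c)))
print(get_obs()['clock'])
E
```

```text
[0.4195, 0.372] [(-90, 45, 56), (-75, 45, 56), (-60, 47, 62), (-45, 99, 54), (-30, 99, 49), (-15, 99, 49), (0, 99, 49), (15, 99, 49), (30, 78, 53), (45, 63, 64), (60, 57, 95), (75, 56, 45)]
[0.578, 0.33] [(-90, 99, 79), (-75, 101, 81), (-60, 65, 89), (-45, 52, 113), (-30, 48, 99), (-15, 48, 99), (0, 48, 99), (15, 48, 99), (30, 52, 99), (45, 62, 99), (60, 82, 99), (75, 79, 99)]
[0.4195, 0.372] [(-90, 44, 56), (-75, 43, 57), (-60, 51, 61), (-45, 99, 54), (-30, 99, 15), (-15, 99, 18), (0, 99, 20), (15, 99, 20), (30, 76, 18), (45, 62, 15), (60, 57, 69), (75, 55, 42)]
[0.578, 0.33] [(-90, 99, 80), (-75, 97, 82), (-60, 63, 90), (-45, 53, 112), (-30, 49, 99), (-15, 48, 99), (0, 49, 99), (15, 48, 99), (30, 52, 99), (45, 61, 99), (60, 83, 99), (75, 80, 99)]
20.85
```

```bash
python3 -m inch '[[[6,2,2.5,4,-10],[6,4.5,5.5,8,-20],[6,7,8.5,13,-30],[6,8.1,10.4,17,-40],[6,8.1,10.4,21,-45]]]'; python3 - <<'E'
from h import *
o=get_obs(); print(o['joint_pos'].round(3),o['eef_pos']); R=tool()[1].as_matrix(); print(R.round(3))
print(rel([.4195,.372,.020]))
i,p,d=snap('wrist','wrist8')
E
```

```text
clock: 21.48
eef_pos: [0.4189, 0.3676, 0.0977]
tool_rot: [-0.388, 0.921, -0.002, -0.0]
ft_force: [0.0, -0.1, 0.0]
grip_width: 0.0605
[ 0.722  0.458 -0.082  1.032 -0.004 -1.646] [0.41891993 0.36761331 0.09773643]
[[-0.698 -0.716  0.002]
 [-0.716  0.698 -0.004]
 [ 0.002 -0.004 -1.   ]]
[-0.36812109  0.29615456  7.77187896]
```

View pics/wrist8.png

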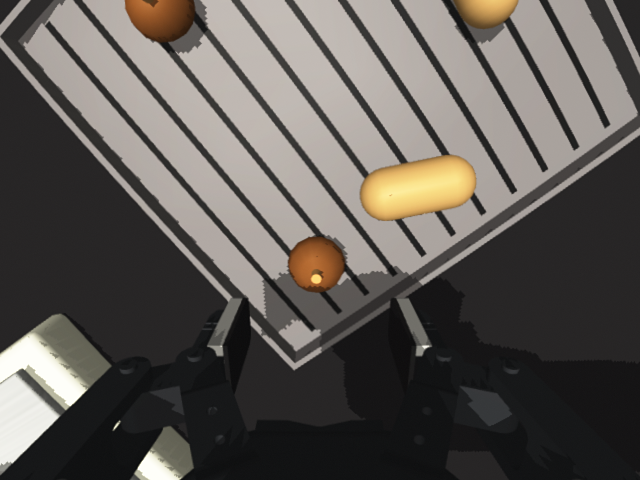

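```bash
cat >> h.py <<'E'
def onions(n='wrist',name=None):
    i,p,d=snap(n,name); P=cloud(i,d); hsv=cv2.cvtColor(p,cv2.COLOR_RGB2HSV)
    m=(hsv[...,0]<16)&(hsv[...,0]>=9)&(hsv[...,1]>120)&(P[...,2]>.012)&(P[...,2]<.05)&(P[...,0]<.72)&(P[...,0]>.3)&(P[...,1]>.1)&(P[...,1]<.5)
    k,L,st,c=cv2.connectedComponentsWithStats(m.astype(np.uint8))
    for j in range(1,k):
        if st[j,4]>60:
            cc,r=circ(P[L==j]); t=rel([cc[0]/1000,cc[1]/1000,.020]); print(n,c[j].round(),st[j,4],cc,r,np.median(hsv[L==j],0),'rel',t.round(2))
E
python3 -c "
from h import *
print(get_obs()['eef_pos']); onions(); onions('side')"
```

```text
[0.41640935 0.36448184 0.09212481]
wrist [147.  17.] 2286 [575.2 330.3] 17.0 [ 13. 186. 111.] rel [ -8.81 -13.65   7.38]
wrist [308. 267.] 2432 [418.5 371.4] 17.7 [ 13. 186. 136.] rel [-0.74  0.4   7.43]
side [189. 328.] 228 [695.7 347.8] 17.3 [ 11.  224.  213.5] rel [-18.32 -20.94   7.64]
side [237. 350.] 163 [575.8 334.8] 15.4 [ 13. 183. 110.] rel [ -8.97 -13.33   7.69]
side [292. 410.] 355 [416.5 373.9] 16.8 [ 13. 184.  80.] rel [-0.55  0.75  7.7 ]
```

```bash
python3 -m inch '[[[6,-0.4,0.3,1.5,0],[6,-0.65,0.45,3.5,0],[6,-0.65,0.45,5.5,0],[6,-0.65,0.45,7,0],[6,-0.65,0.45,7.5,0]]]'; python3 -c "
from h import *
print(get_obs()['eef_pos']); print(rel([.4185,.372,.020])); snap('wrist','wrist9')"
```

```text
clock: 22.25
eef_pos: [0.4196, 0.3723, 0.0216]
tool_rot: [-0.385, 0.923, -0.003, -0.003]
ft_force: [1.3, -0.0, 0.1]
grip_width: 0.0598
[0.41961632 0.37226979 0.02160686]
[0.0964427  0.06092098 0.16123563]
```

View pics/wrist9.png

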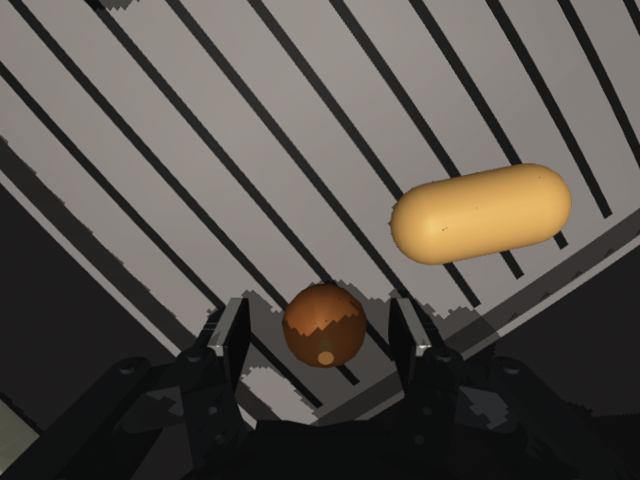

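The onion sits centred between the pads at (324,325). I close on it and lift.

```bash
python3 -m inch '[[[4.5,0,0,0.15,0],[2.5,0,0,0.2,0],[2.5,0,0,0.2,0],[2.5,0,0,0.2,0],[2.5,0,0,0.2,0]]]'; python3 -m inch '[[[2.5,0,0,-1,0],[2.5,0,0,-4,0],[2.5,0,0,-9,0],[2.5,0,0,-14,0],[2.5,0,0,-19,0]]]';  python3 -c "
from h import *
o=get_obs(); print(o['joint_pos'].round(3),o['eef_pos'],o['grip_width']); print(tool()[1].as_matrix().round(3)); print(rel([.5032,-.0270,.25])); snap('wrist','wrist10')"
```

```text
clock: 22.92
eef_pos: [0.42, 0.3726, 0.0206]
tool_rot: [-0.385, 0.923, -0.003, -0.002]
ft_force: [-0.7, -1.1, 5.2]
grip_width: 0.0323
clock: 23.55
eef_pos: [0.4202, 0.3741, 0.2128]
tool_rot: [-0.385, 0.923, -0.003, -0.002]
ft_force: [0.3, -0.7, 0.2]
grip_width: 0.0323
[ 0.73   0.384  0.12   1.312 -0.004 -1.631] [0.42017131 0.37406942 0.21278376] 0.03228451315619361
[[-0.704 -0.71  -0.001]
 [-0.71   0.704 -0.007]
 [ 0.006 -0.004 -1.   ]]
[ 22.67146194 -34.13867796  -3.45114307]
```

View pics/wrist10.png

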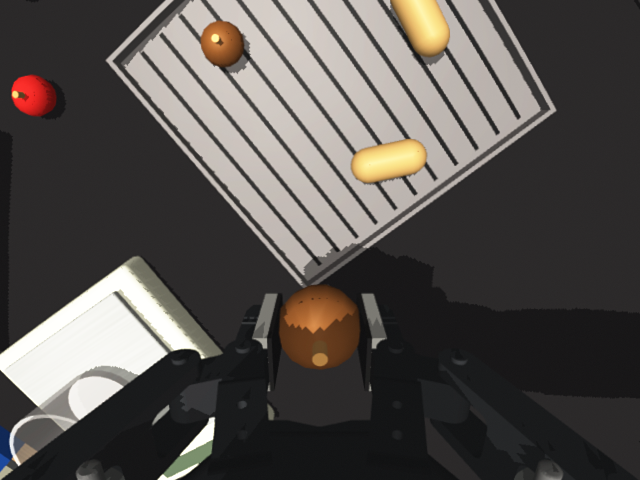

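The onion is held at 32 mm width. I carry it over the jar.

```bash
python3 -m inch '[[[2.5,2,-3,-1,0],[2.5,5,-7.5,-2.5,0],[2.5,8.4,-12.6,-3.4,0],[2.5,11.8,-17.7,-3.4,0],[2.5,14.5,-21.8,-3.4,0]]]'; python3 -m inch '[[[2.5,2.5,-3.8,0,0],[2.5,5,-7.5,0,0],[2.5,7,-10.5,0,0],[2.5,8.1,-12.3,0,0],[2.5,8.1,-12.3,0,0]]]'; python3 - <<'E'
from h import *
o=get_obs(); print(o['joint_pos'].round(3),o['eef_pos'],o['grip_width']); print(rel([.5032,-.0270,.115]))
i,p,d=snap('wrist','wrist11'); 
for n in ['wrist','scene','side']:
    if n!='wrist': i,p,d=snap(n,n+'11')
    P=cloud(i,d); m=(np.hypot(P[...,0]-.503,P[...,1]+.027)<.06)&(P[...,2]>.121)&(P[...,2]<.129)
    if m.sum()>10: print(n,m.sum(),circ(P[m]))
E
```

```text
clock: 24.22
eef_pos: [0.4755, 0.1178, 0.2554]
tool_rot: [-0.385, 0.923, -0.001, 0.005]
ft_force: [0.1, 0.8, -0.7]
grip_width: 0.0319
clock: 24.85
eef_pos: [0.5059, -0.0276, 0.2557]
tool_rot: [-0.383, 0.924, -0.001, 0.005]
ft_force: [-0.5, -0.2, -1.0]
grip_width: 0.0323
[-5.600e-02  2.420e-01  3.400e-02  1.353e+00  2.000e-03 -2.413e+00] [ 0.50593949 -0.02755148  0.25566445] 0.03227640375308116
[ 0.26867447  0.31745128 14.06307198]
wrist 2304 (array([503.1, -26.8]), 50.9)
scene 268 (array([505.3, -29. ]), 51.6)
side 261 (array([502. , -26.3]), 50.8)
```

View pics/wrist11.png

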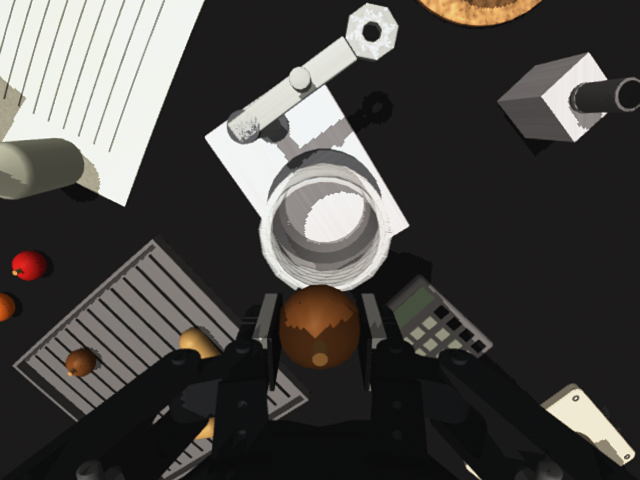

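Wrist view: the open jar is at (325,225), rim axis (0.503,-0.027), with the arm clear of it. I lower the fingertips just below the rim and release with a small opening.

```bash
python3 -m inch '[[[2.5,0.27,0.32,2,0],[2.5,0.27,0.32,6,0],[2.5,0.27,0.32,10,0],[2.5,0.27,0.32,12.4,0],[2.5,0.27,0.32,13.3,0]]]'; python3 -m inch '[[[2.5,0,0,0,0],[4.4,0,0,0,0],[4.4,0,0,0,0],[4.4,0,0,0,0],[4.4,0,0,0,0]]]';  python3 -m inch '[[[4.4,0,0,-2,0],[4.4,0,0,-6,0],[4.4,0,0,-11,0],[6,0,0,-15,0],[6,0,0,-18,0]]]'; python3 - <<'E'
from h import *
o=get_obs(); print(o['joint_pos'].round(3),o['eef_pos'],o['grip_width']); R=tool()[1].as_matrix(); print(R.round(3)); print(rel([.577,.330,.25]))
snap('wrist','wrist12'); onions('side','side12');onions('scene','scene12')
E
```

```text
clock: 25.62
eef_pos: [0.5014, -0.0239, 0.1212]
tool_rot: [-0.386, 0.923, -0.0, 0.003]
ft_force: [-0.0, -0.1, 0.2]
grip_width: 0.0324
clock: 26.25
eef_pos: [0.5016, -0.024, 0.1215]
tool_rot: [-0.386, 0.923, -0.0, 0.004]
ft_force: [0.2, -0.4, -0.6]
grip_width: 0.044
clock: 26.88
eef_pos: [0.5007, -0.0245, 0.3038]
tool_rot: [-0.385, 0.923, -0.001, 0.005]
ft_force: [1.5, -0.8, -0.3]
grip_width: 0.06
[-0.05   0.219  0.128  1.47   0.003 -2.413] [ 0.50067481 -0.02451146  0.30379141] 0.06003568653693733
[[-0.703 -0.711  0.01 ]
 [-0.711  0.703  0.002]
 [-0.008 -0.006 -1.   ]]
[-30.53786611  19.51544731   5.52813501]
side [189. 328.] 233 [695.2 348.1] 17.1 [ 11. 224. 210.] rel [-39.74  12.73  28.9 ]
side [239. 349.] 255 [574.7 332. ] 15.8 [ 13. 184. 106.] rel [-30.13  20.17  28.72]
scene [439. 278.] 153 [581.7 328.3] 16.2 [ 13. 151. 120.] rel [-30.49  19.27  28.48]
scene [457. 317.] 198 [699.9 345.2] 17.6 [ 11.  182.  226.5] rel [-39.99  12.05  28.62]
```

View pics/wrist12.png

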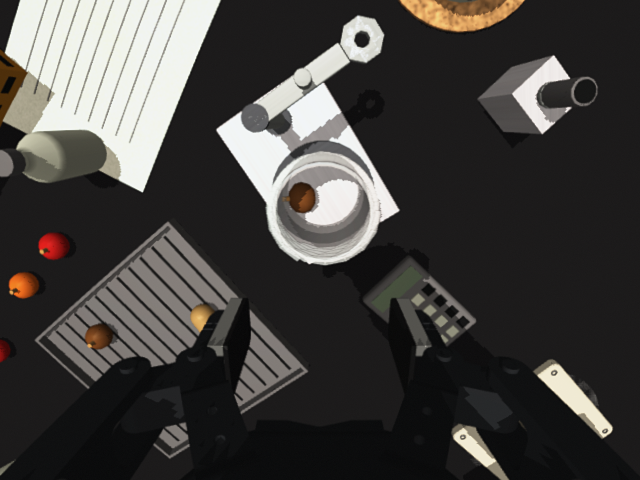

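The first onion lies on the jar's floor at (301,197). The second is still at (0.577,0.330), so I go to it.

```bash
python3 -m inch '[[[6,-2.5,1.6,0,0],[6,-6.5,4.2,0,-5],[6,-10.5,6.8,0,-10],[6,-14.5,9.4,0,-15],[6,-18.5,12,0,-20]]]'; python3 -m inch '[[[6,-3.5,2.2,1,-3],[6,-7,4.5,3,-6],[6,-10,6.5,6,-9],[6,-11.5,7.4,9,-12],[6,-11.5,7.4,12,-15]]]'; python3 - <<'E'
from h import *
o=get_obs(); print(o['joint_pos'].round(3),o['eef_pos'],o['grip_width']); R=tool()[1].as_matrix(); print(R.round(3))
onions('wrist','wrist13'); print(get_obs()['eef_pos'],rel([.577,.330,.1]))
E
```

```text
clock: 27.65
eef_pos: [0.5455, 0.1926, 0.302]
tool_rot: [-0.541, 0.841, -0.002, 0.004]
ft_force: [0.7, -0.1, -0.1]
grip_width: 0.0595
clock: 28.28
eef_pos: [0.5253, 0.3292, 0.1786]
tool_rot: [-0.648, 0.762, -0.002, 0.002]
ft_force: [0.3, -0.4, 0.3]
grip_width: 0.0598
[ 0.561  0.509  0.225  1.282 -0.004 -2.419] [0.52528693 0.32915361 0.17857023] 0.05975418911205874
[[-0.161 -0.987  0.006]
 [-0.987  0.161 -0.001]
 [-0.    -0.006 -1.   ]]
wrist [260.  11.] 992 [695.1 346.7] 17.3 [ 11.  220.  225.5] rel [ -4.78 -16.64  15.35]
wrist [309. 161.] 1471 [577.4 330. ] 17.6 [ 13. 187. 146.] rel [-1.24 -5.29 15.37]
[0.52333492 0.32707153 0.17380337] [-1.19102093 -5.25221761  7.37226031]
```

```bash
python3 -m inch '[[[6,-0.6,-2.5,1,0],[6,-1.2,-5.0,2.5,0],[6,-1.2,-5.27,5,0],[6,-1.2,-5.27,8,0],[6,-1.2,-5.27,8,0]]]'; python3 - <<'E'
from h import *
onions('wrist','wrist14'); print(get_obs()['eef_pos'],get_obs()['joint_pos'])
E
```

```text
clock: 28.95
eef_pos: [0.5746, 0.3281, 0.0897]
tool_rot: [-0.647, 0.762, -0.001, -0.006]
ft_force: [-0.3, 0.1, -0.1]
grip_width: 0.0601
wrist [253.  58.] 1698 [696.8 346.3] 17.8 [ 12. 215. 241.] rel [ -3.72 -11.68   7.12]
wrist [241.  47.] 113 [694.6 346.6] 4.0 [ 12. 214. 229.] rel [ -3.71 -11.46   7.12]
wrist [316. 258.] 2505 [578.5 330. ] 17.3 [ 13. 184. 172.] rel [-0.2  -0.27  7.2 ]
[0.5759167  0.32901429 0.09199238] [ 0.52078408  0.66281073  0.25833771  1.17460822 -0.00399559 -2.45873612]
```

```bash
python3 -m inch '[[[6,-0.1,-0.2,2,0],[6,-0.15,-0.25,4.5,0],[6,-0.15,-0.25,6.5,0],[6,-0.15,-0.25,7.2,0],[6,-0.15,-0.25,7.2,0]]]'; python3 - <<'E'
from h import *
snap('wrist','wrist15'); print(get_obs()['eef_pos'],rel([.5783,.330,.02]))
E
```

```text
clock: 29.62
eef_pos: [0.5782, 0.3295, 0.0198]
tool_rot: [-0.648, 0.762, -0.001, -0.005]
ft_force: [-0.7, 0.1, 0.6]
grip_width: 0.06
[0.57868577 0.32980303 0.02057974] [-0.01365725  0.04107082  0.05799807]
```

View pics/wrist15.png

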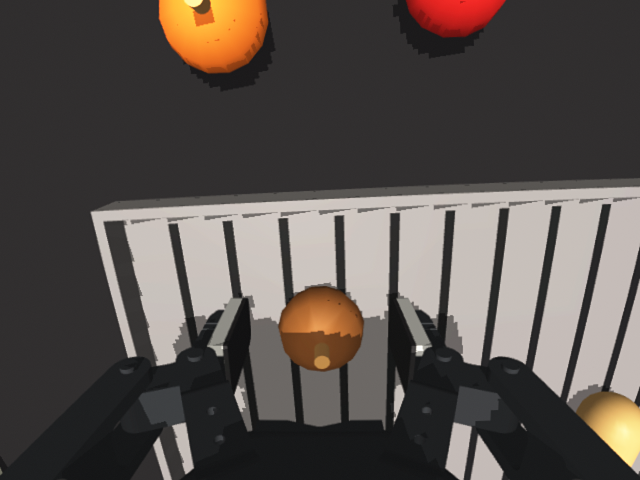

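The brown onion is centred between the pads at (321,328), and it is the one in the tray. I close and lift.

```bash
python3 -m inch '[[[4.5,0,0,0,0],[2.5,0,0,0,0],[2.5,0,0,0,0],[2.5,0,0,0,0],[2.5,0,0,0,0]]]'; python3 -m inch '[[[2.5,0,0,-1,0],[2.5,0,0,-4,0],[2.5,0,0,-9,0],[2.5,0,0,-15,0],[2.5,0,0,-21,0]]]';  python3 -c "
from h import *
o=get_obs(); print(o['joint_pos'].round(3),o['eef_pos'],o['grip_width']);print(rel([.5032,-.0270,.25]))"
```

```text
clock: 30.3
eef_pos: [0.5798, 0.3304, 0.0224]
tool_rot: [-0.648, 0.762, -0.002, -0.002]
ft_force: [-0.0, 0.1, 6.5]
grip_width: 0.0323
clock: 30.92
eef_pos: [0.5797, 0.3313, 0.2345]
tool_rot: [-0.647, 0.762, -0.002, -0.002]
ft_force: [0.9, 0.6, -0.6]
grip_width: 0.032
[ 0.521  0.6    0.522  1.497 -0.004 -2.458] [0.57969848 0.33133046 0.23454414] 0.03198962935389374
[36.60636928  1.76314422 -1.33463078]
```

```bash
python3 -m inch '[[[2.5,3,0.1,-1,3],[2.5,7.5,0.3,-2,6],[2.5,12.5,0.6,-2.5,9],[2.5,17.5,0.8,-2.5,12],[2.5,22,1,-2.5,15]]]';  python3 -c "
from h import *
o=get_obs(); print(o['joint_pos'].round(3),o['eef_pos'],o['grip_width']);print(rel([.5032,-.0270,.25]))"
```

```text
clock: 31.55
eef_pos: [0.5336, 0.1143, 0.2615]
tool_rot: [-0.542, 0.841, -0.002, -0.002]
ft_force: [0.7, -0.5, -0.4]
grip_width: 0.032
[ 0.214  0.328  0.166  1.411 -0.005 -2.502] [0.533649   0.11434522 0.26147663] 0.03204597538079278
[14.12347459 -3.06409777  1.22964019]
```

```bash
python3 -m inch '[[[2.5,4,-0.8,0,0],[2.5,8,-1.7,0,0],[2.5,11.5,-2.5,0,0],[2.5,14,-3,0,0],[2.5,14.2,-3,0,0]]]';  python3 -c "
from h import *
o=get_obs(); print(o['joint_pos'].round(3),o['eef_pos'],o['grip_width']);print(rel([.500,-.0300,.122]))"
```

```text
clock: 32.17
eef_pos: [0.5018, -0.0287, 0.2629]
tool_rot: [-0.54, 0.841, -0.002, -0.002]
ft_force: [-0.3, 0.5, -0.6]
grip_width: 0.0323
[-0.054  0.239  0.049  1.381 -0.006 -2.767] [ 0.5018338  -0.02871392  0.26285139] 0.03225727902330478
[ 0.11891309  0.13946884 14.0857277 ]
```

```bash
python3 -m inch '[[[2.5,0.1,0.1,2,0],[2.5,0.1,0.1,6,0],[2.5,0.1,0.1,10,0],[2.5,0.1,0.1,13,0],[2.5,0.1,0.1,14,0]]]'; python3 -m inch '[[[2.5,0,0,0,0],[4.2,0,0,0,0],[4.2,0,0,0,0],[4.2,0,0,0,0],[4.2,0,0,0,0]]]';  python3 -m inch '[[[4.2,0,0,-2,0],[4.2,0,0,-6,0],[4.2,0,0,-11,0],[3,0,0,-15,0],[3,0,0,-18,0]]]'; python3 - <<'E'
from h import *
snap('wrist','wrist16'); onions('scene','scene16')
o=get_obs(); print(o['joint_pos'].round(3),o['eef_pos'],o['grip_width']); R=tool()[1].as_matrix(); print(R.round(3))
E
```

```text
clock: 32.8
eef_pos: [0.4991, -0.029, 0.1211]
tool_rot: [-0.541, 0.841, -0.001, -0.003]
ft_force: [0.8, 0.4, -0.2]
grip_width: 0.0319
clock: 33.42
eef_pos: [0.4994, -0.029, 0.1215]
tool_rot: [-0.541, 0.841, -0.001, -0.003]
ft_force: [0.1, 0.2, -0.6]
grip_width: 0.0419
clock: 34.05
eef_pos: [0.5003, -0.0282, 0.3038]
tool_rot: [-0.541, 0.841, -0.002, -0.002]
ft_force: [0.3, -0.2, 0.5]
grip_width: 0.0305
scene [457. 317.] 198 [699.8 346.5] 18.6 [ 11. 182. 227.] rel [-42.4   -2.29  28.43]
[-0.053  0.225  0.14   1.481 -0.005 -2.767] [ 0.50176605 -0.02827448  0.30549066] 0.029741951197307378
[[-0.415 -0.91   0.004]
 [-0.91   0.415 -0.005]
 [ 0.003 -0.006 -1.   ]]
```

View pics/wrist16.png

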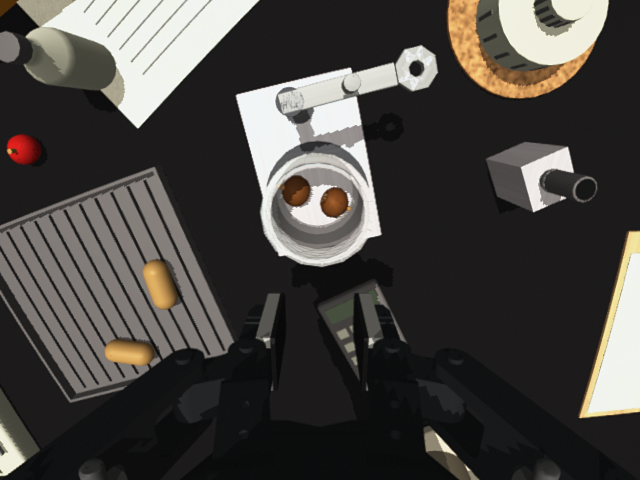

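View pics/scene16.png

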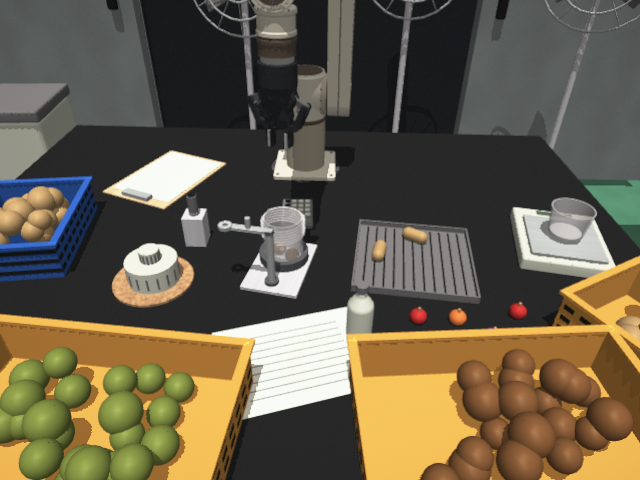

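Both onions are in the jar, at (296,190) and (335,203) in the wrist view, and only potatoes remain in the tray. I measure the arm next.

```bash
cat >> h.py <<'E'
def arm(n,name=None):
    i,p,d=snap(n,name); P=cloud(i,d); near=(P[...,0]>.47)&(P[...,0]<.63)&(P[...,1]>-.18)&(P[...,1]<0.01)
    a=P[near&(P[...,2]>.148)&(P[...,2]<.1535)]; k=P[near&(P[...,2]>.1695)&(P[...,2]<.178)]
    if len(a)<20: return
    xy=(a[:,:2]*1000).astype(np.float32); (c,s,ang)=cv2.minAreaRect(xy); b=cv2.boxPoints(cv2.minAreaRect(xy))
    e=[(b[j]+b[(j+1)%4])/2 for j in range(4)]
    print(n,len(a),'rect c',np.round(c,1),'size',np.round(s,1),'mids',np.round(e,1).tolist(),'pin',len(k),circ(k) if len(k)>4 else '',k.mean(0).round(4) if len(k) else '')
E
python3 - <<'E'
from h import *
print(get_obs()['eef_pos'])
for n in ['wrist','scene','side']: arm(n)
print(get_obs()['eef_pos'])
E
```

```text
[ 0.50176605 -0.02827448  0.30549066]
wrist 3770 rect c [585.9 -96. ] size [120.6  29.2] mids [[576.4000244140625, -155.5], [600.2999877929688, -98.30000305175781], [595.4000244140625, -36.400001525878906], [571.5, -93.69999694824219]] pin 277 (array([587.8, -91.2]), 6.1) [ 0.5878 -0.091   0.1746]
scene 329 rect c [584.7 -96.3] size [121.2  32. ] mids [[576.5999755859375, -156.39999389648438], [600.5, -98.5], [592.7999877929688, -36.29999923706055], [568.7999877929688, -94.19999694824219]] pin 27 (array([589.4, -91.5]), 6.6) [ 0.5905 -0.0913  0.174 ]
side 207 rect c [583.2 -94.7] size [120.9  30. ] mids [[575.9000244140625, -154.6999969482422], [598.0999755859375, -96.5], [590.5, -34.70000076293945], [568.2999877929688, -92.9000015258789]] pin 20 (array([586.7, -89.8]), 7.3) [ 0.5862 -0.0889  0.1734]
[ 0.49957238 -0.02814144  0.30058249]
```

```bash
python3 - <<'E'
from h import *
print(rel([.5878,-.0912,.215]))
E
```

```text
[  2.02282097 -10.663132     8.54718654]
```

```bash
python3 -m inch '[[[3,0.4,-2.2,0,10.4],[3,1,-5.4,1,20.8],[3,1.6,-8.4,3,31.2],[3,2,-10.4,6,41.6],[3,2.02,-10.66,8.5,52]]]'; python3 - <<'E'
from h import *
o=get_obs(); print(o['joint_pos'].round(3),o['eef_pos'],o['grip_width']); print(rel([.5878,-.0912,.205]))
R=tool()[1].as_matrix(); print('x angle',np.degrees(np.arctan2(R[1,0],R[0,0])))
arm('wrist','wrist17');print(get_obs()['eef_pos'])
E
```

```text
clock: 34.92
eef_pos: [0.5873, -0.092, 0.2115]
tool_rot: [-0.114, 0.993, -0.002, -0.005]
ft_force: [-0.7, 0.7, 0.4]
grip_width: 0.0299
[-0.153  0.451  0.219  1.347 -0.006 -1.952] [ 0.58730014 -0.0919851   0.21148472] 0.029914259582271896
[-0.07296777  0.06656685  0.64762879]
x angle -166.92407222597376
wrist 5384 rect c [587.3 -96.1] size [119.7  28.8] mids [[576.2999877929688, -155.0], [601.4000244140625, -98.80000305175781], [598.2999877929688, -37.29999923706055], [573.0999755859375, -93.5]] pin 466 (array([587.7, -91.6]), 6.1) [ 0.5879 -0.0924  0.1743]
[ 0.58525131 -0.09147791  0.20780804]
```

View pics/wrist17.png

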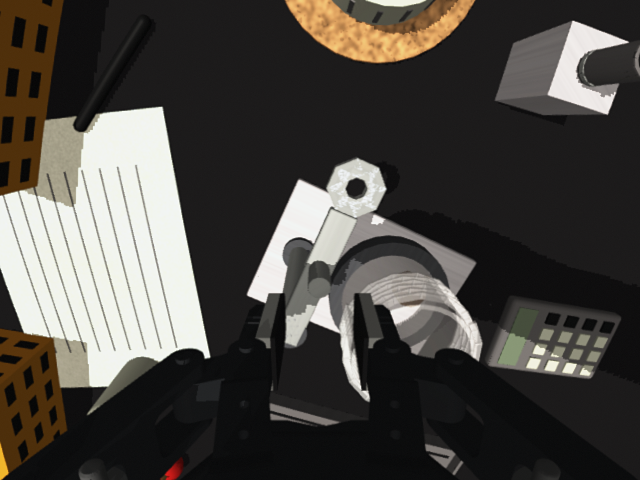

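```bash
python3 -c "
from h import *
print(get_obs()['eef_pos'],rel([.5878,-.0918,.170]))"
```

```text
[ 0.58525131 -0.09147791  0.20780804] [-0.30158717 -0.08905928  3.7764514 ]
```

```bash
python3 -m inch '[[[3,-0.2,-0.05,0.2,8],[3,-0.3,-0.08,0.8,16],[3,-0.3,-0.08,1.8,24],[3,-0.3,-0.08,3,24],[3,-0.3,-0.08,3.7,24]]]'; python3 - <<'E'
from h import *
o=get_obs(); print(o['joint_pos'].round(3),o['eef_pos'],o['grip_width'],o['ft_force']); print(rel([.5878,-.0918,.169]))
R=tool()[1].as_matrix(); print('x angle',np.degrees(np.arctan2(R[1,0],R[0,0])))
snap('wrist','wrist18')
i,p,d=snap('scene'); cv2.imwrite('pics/scene18c.png',cv2.resize(p[170:300,190:340,::-1],None,fx=4,fy=4))
E
```

```text
clock: 35.6
eef_pos: [0.5869, -0.0915, 0.1693]
tool_rot: [0.095, 0.995, -0.002, -0.009]
ft_force: [-0.3, 0.1, -0.1]
grip_width: 0.03
[-0.152  0.479  0.152  1.261 -0.006 -1.532] [ 0.58690432 -0.09150144  0.16930639] 0.029984711030293973 [-0.25001486  0.13983096 -0.06190159]
[-0.0941154  -0.01212671  0.02911565]
x angle 169.05750250313798
```

View pics/wrist18.png

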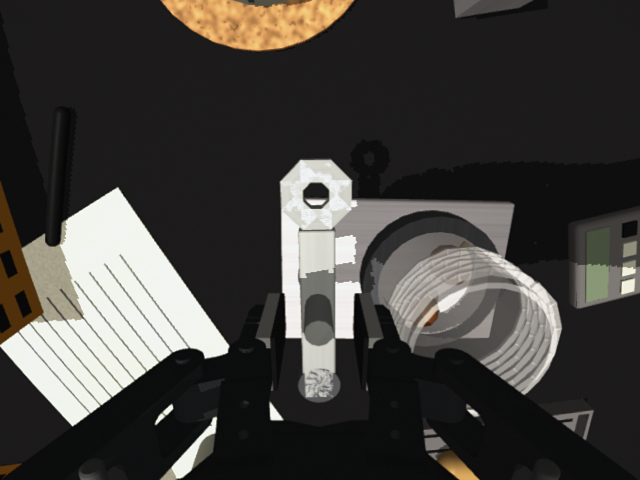

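View pics/scene18c.png

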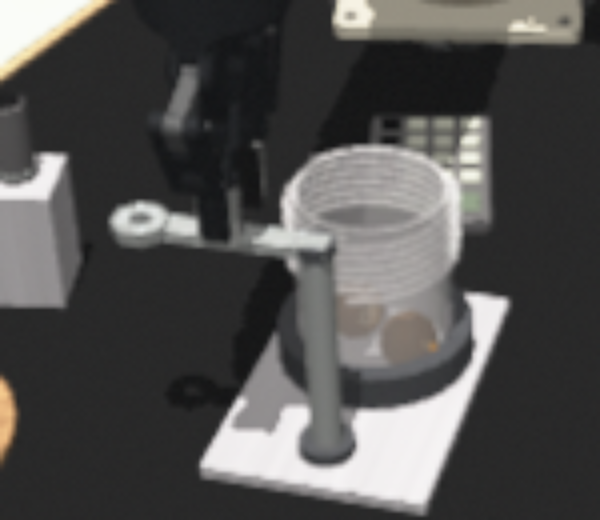

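The pin at (318,330) is centred between the pads, with the arm square to the jaws (eyelet at (316,194)). I narrow the jaws to a loose cage and swing the arm along its arc.

```bash
python3 -m inch '[[[1.6,-0.07,0,0.05,0],[1.6,-0.07,0,0.05,0],[1.6,-0.07,0,0.05,0],[1.6,-0.07,0,0.05,0],[1.6,-0.07,0,0.05,0]]]'; python3 -m inch '[[[1.6,0.81,0.07,0,10.4],[1.6,1.6,0.29,0,20.8],[1.6,2.33,0.65,0,31.2],[1.6,2.99,1.14,0,41.6],[1.6,3.55,1.73,0,52]]]'; python3 - <<'E'
from h import *
o=get_obs(); print(o['joint_pos'].round(3),o['eef_pos'],o['grip_width'],o['ft_force'])
R=tool()[1].as_matrix(); print('x angle',np.degrees(np.arctan2(R[1,0],R[0,0])))
snap('wrist','wrist19')
E
```

```text
clock: 36.33
eef_pos: [0.5876, -0.0917, 0.169]
tool_rot: [0.096, 0.995, -0.002, -0.009]
ft_force: [0.2, 0.6, 0.1]
grip_width: 0.0156
clock: 36.95
eef_pos: [0.5559, -0.0681, 0.1696]
tool_rot: [0.525, 0.851, -0.006, -0.007]
ft_force: [1.4, -0.3, -0.4]
grip_width: 0.0164
[-0.119  0.414  0.049  1.224 -0.006 -0.584] [ 0.55593782 -0.06813709  0.16956674] 0.01639857432972789 [ 1.38468147 -0.33312267 -0.390206  ]
x angle 116.631612928221
```

View pics/wrist19.png

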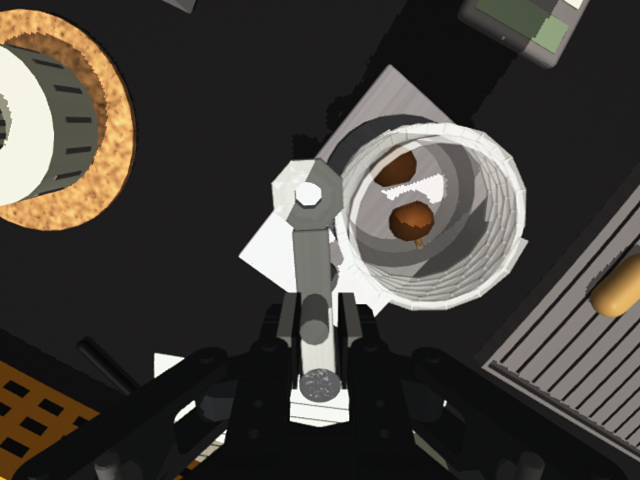

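```bash
python3 -m inch '[[[1.6,0.78,0.07,0,10],[1.6,1.54,0.27,0,20],[1.6,2.25,0.6,0,30],[1.6,2.65,0.86,0,36],[1.6,2.77,0.95,0,38]]]'; python3 - <<'E'
from h import *
o=get_obs(); print(o['joint_pos'].round(3),o['eef_pos'],o['grip_width'],o['ft_force'])
R=tool()[1].as_matrix(); print('x angle',np.degrees(np.arctan2(R[1,0],R[0,0])))
arm('wrist','wrist20'); arm('scene','scene20'); arm('side')
E
```

```text
clock: 37.62
eef_pos: [0.5517, -0.0381, 0.1698]
tool_rot: [0.774, 0.633, -0.008, -0.005]
ft_force: [0.5, -1.6, 0.9]
grip_width: 0.016
[-0.067  0.4    0.03   1.218 -0.004  0.133] [ 0.55174816 -0.03814719  0.1697747 ] 0.016000696557383898 [ 0.49998064 -1.57428646  0.8771666 ]
x angle 78.55962163353108
wrist 8149 rect c [547.5 -37.3] size [ 28.8 120.8] mids [[545.0999755859375, -51.5], [607.0999755859375, -47.29999923706055], [549.7999877929688, -23.100000381469727], [487.8999938964844, -27.399999618530273]] pin 1608 (array([546.2, -35.6]), 21.5) [ 0.5477 -0.0368  0.1739]
scene 148 rect c [551.1 -38.2] size [ 28.6 115.8] mids [[548.5999755859375, -52.29999923706055], [608.0999755859375, -48.29999923706055], [553.5999755859375, -24.100000381469727], [494.1000061035156, -28.100000381469727]] pin 87 (array([554.1, -37.7]), 22.4) [ 0.5581 -0.0373  0.174 ]
side 215 rect c [544.9 -39.3] size [ 30.1 122. ] mids [[541.2999877929688, -53.900001525878906], [604.0999755859375, -53.900001525878906], [548.5, -24.700000762939453], [485.70001220703125, -24.799999237060547]] pin 71 (array([550.7, -36.5]), 23.6) [ 0.5474 -0.0301  0.1741]
```

View pics/wrist20.png

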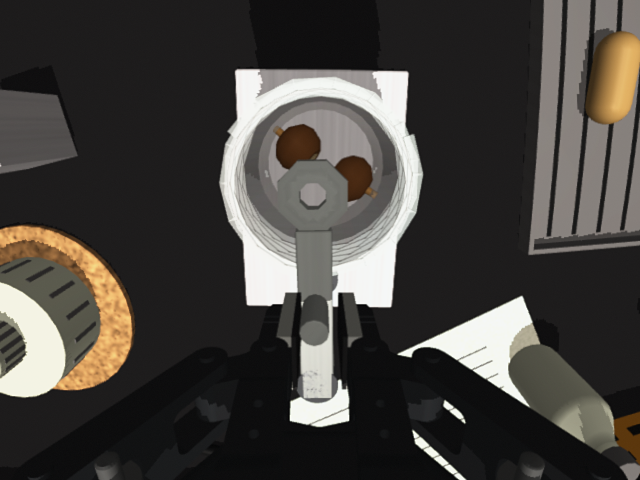

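The arm is about 2 degrees short, with the eyelet near (0.502,-0.030). I push the last bit onto the stop and watch the force.

```bash
python3 -m inch '[[[1.6,0.1,0,0,1],[1.6,0.2,0.01,0,2],[1.6,0.3,0.01,0,2],[1.6,0.4,0.01,0,2],[1.6,0.5,0.01,0,2]]]'; python3 - <<'E'
from h import *
o=get_obs(); print(o['joint_pos'].round(3),o['eef_pos'],o['grip_width'],o['ft_force'])
arm('wrist','wrist21'); arm('scene','scene21'); print(get_obs()['ft_force'])
E
```

```text
clock: 38.4
eef_pos: [0.5521, -0.0364, 0.1696]
tool_rot: [0.785, 0.619, -0.011, -0.002]
ft_force: [-2.0, -11.3, 1.8]
grip_width: 0.016
[-0.06   0.402  0.031  1.219 -0.01   0.175] [ 0.55207411 -0.03639555  0.16959836] 0.01603194326073481 [ -2.0321653  -11.31073325   1.81609824]
wrist 8162 rect c [547.7 -36.4] size [ 29.  120.8] mids [[544.7000122070312, -50.599998474121094], [606.7999877929688, -48.79999923706055], [550.7000122070312, -22.200000762939453], [488.6000061035156, -23.899999618530273]] pin 1598 (array([546.8, -33.7]), 21.6) [ 0.548  -0.0351  0.174 ]
scene 145 rect c [549.6 -35.6] size [ 29.7 118.9] mids [[547.0999755859375, -50.29999923706055], [608.2000122070312, -45.599998474121094], [552.0999755859375, -21.0], [491.0, -25.700000762939453]] pin 84 (array([552.9, -35.6]), 22.2) [ 0.5583 -0.0361  0.174 ]
[ -2.19453699 -10.40989259   0.29177671]
```

View pics/wrist21.png

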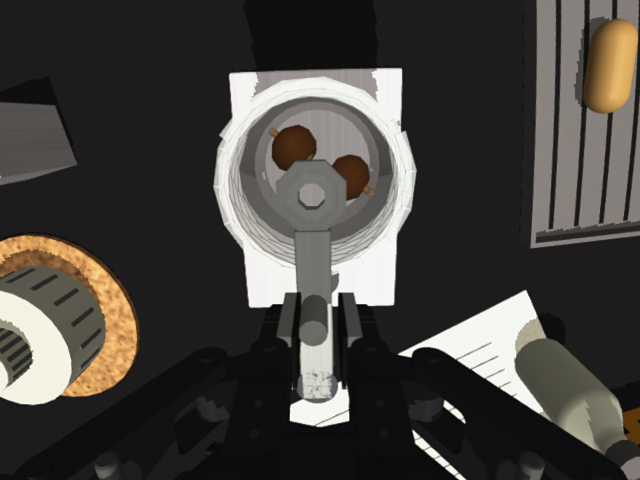

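11 N of reaction: the arm is on its stop, with the eyelet at (0.503,-0.027), which matches the jar axis. I back off, open and rise.

```bash
python3 -m inch '[[[2.2,-0.3,0,0,0],[3,-0.3,0,0,0],[3,-0.3,0,-1,0],[3,-0.3,0,-3,0],[3,-0.3,0,-6,0]]]'; python3 - <<'E'
from h import *
o=get_obs(); print(o['joint_pos'].round(3),o['eef_pos'],o['grip_width'],o['ft_force'])
for n in ['wrist','scene','side']: arm(n,n+'22')
for n in ['scene','side']:
    i,p,d=snap(n); P=cloud(i,d); q=P[(abs(P[...,0]-.43)<.03)&(abs(P[...,1]+.25)<.03)&(P[...,2]>.127)&(P[...,2]<.138)]; print(n,'probe',circ(q),q.mean(0))
print(get_obs()['eef_pos'],rel([.431,-.2495,.25])); R=tool()[1].as_matrix(); print(R.round(3))
E
```

```text
clock: 39.12
eef_pos: [0.5522, -0.0382, 0.2301]
tool_rot: [0.785, 0.619, -0.011, -0.003]
ft_force: [0.0, -0.4, -0.2]
grip_width: 0.0299
[-0.064  0.37   0.144  1.366 -0.01   0.171] [ 0.55218235 -0.03824543  0.23012114] 0.029915492720516357 [ 0.03720269 -0.37583335 -0.18740647]
wrist 4801 rect c [547.4 -36. ] size [ 29.  120.1] mids [[544.5999755859375, -50.20000076293945], [606.2999877929688, -47.79999923706055], [550.2999877929688, -21.799999237060547], [488.5, -24.100000381469727]] pin 385 (array([551.6, -37.4]), 6.2) [ 0.5509 -0.0371  0.1743]
scene 241 rect c [548.4 -35.2] size [ 28.9 124. ] mids [[546.0, -49.400001525878906], [609.5, -45.70000076293945], [550.9000244140625, -21.0], [487.3999938964844, -24.600000381469727]] pin 26 (array([553.3, -37.6]), 7.1) [ 0.5542 -0.038   0.174 ]
side 248 rect c [545.5 -38.9] size [ 30.2 119.5] mids [[541.5, -53.5], [603.0999755859375, -54.5], [549.4000244140625, -24.399999618530273], [487.79998779296875, -23.399999618530273]] pin 21 (array([550.1, -37.8]), 7.1) [ 0.5498 -0.0359  0.1739]
scene probe (array([ 433.1, -252.6]), 13.5) [ 0.43456833 -0.24952731  0.13212337]
side probe (array([ 428.8, -249.5]), 12.0) [ 0.42814535 -0.24696125  0.13235348]
[ 0.5525272  -0.0384736   0.22958089] [-23.37788571  -6.93095311  -1.61733732]
[[ 0.233  0.972 -0.019]
 [ 0.972 -0.233 -0.009]
 [-0.013 -0.017 -1.   ]]
```

View pics/wrist22.png

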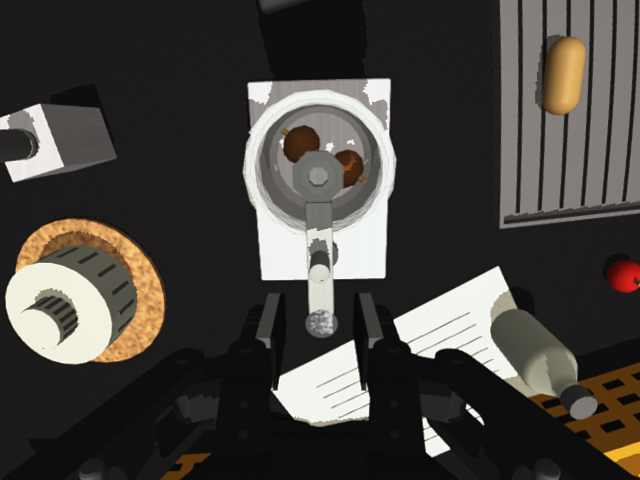

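The eyelet centre is at (0.5027,-0.0268) and the arm holds its place. The probe stands at about (0.431,-0.250), so I move above it.

```bash
python3 -m inch '[[[5,-3,-0.9,-0.8,0],[5,-7.5,-2.2,-1.6,0],[5,-12.5,-3.7,-1.6,0],[5,-17.5,-5.2,-1.6,0],[5,-21,-6.2,-1.6,0]]]'; python3 - <<'E'
from h import *
o=get_obs(); print(o['joint_pos'].round(3),o['eef_pos'],o['grip_width'])
i,p,d=snap('wrist','wrist23'); P=cloud(i,d); q=P[(abs(P[...,0]-.43)<.03)&(abs(P[...,1]+.25)<.03)&(P[...,2]>.128)&(P[...,2]<.138)]; print('probe',len(q),circ(q),q.mean(0))
q=P[(abs(P[...,0]-.43)<.04)&(abs(P[...,1]+.25)<.04)&(P[...,2]>.077)&(P[...,2]<.084)]; print('block',cv2.minAreaRect((q[:,:2]*1000).astype(np.float32)))
print(get_obs()['eef_pos'],rel([.431,-.2495,.25])); R=tool()[1].as_matrix(); print(R.round(3))
E
```

```text
clock: 40.0
eef_pos: [0.4418, -0.2293, 0.2483]
tool_rot: [0.786, 0.619, -0.011, -0.004]
ft_force: [0.8, -0.4, 0.0]
grip_width: 0.0499
[-0.469  0.247  0.021  1.36  -0.017 -0.232] [ 0.44181454 -0.22929812  0.24829659] 0.04987788603009514
probe 838 (array([ 429.5, -249.8]), 11.9) [ 0.42884282 -0.24949664  0.13194897]
block ((429.64898681640625, -249.9882354736328), (50.685176849365234, 50.27653503417969), 0.009560231119394302)
[ 0.44012052 -0.23220572  0.24845455] [-1.89869774 -0.47785728 -0.11508671]
[[ 0.237  0.971 -0.023]
 [ 0.971 -0.238 -0.011]
 [-0.016 -0.02  -1.   ]]
```

View pics/wrist23.png

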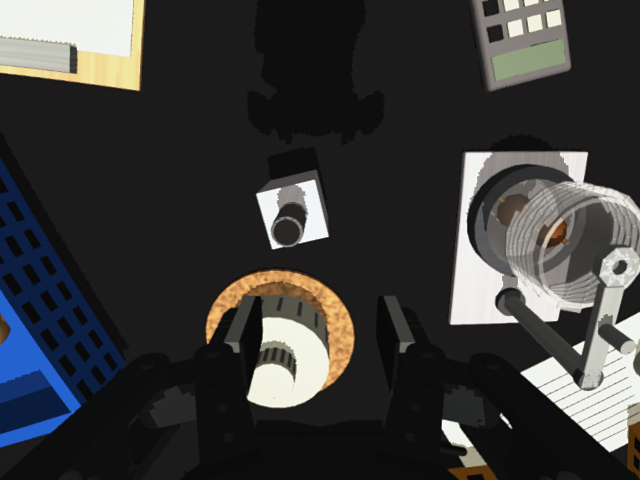

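The probe's axis (0.4296,-0.2499) agrees with the block's centre to within 0.2 mm.

```bash
python3 -c "
from h import *
print(rel([.4296,-.2499,.16]),rel([.4296,-.2499,.107]))"
```

```text
[-1.82865799 -0.42514192  8.88566412] [-1.74496551 -0.31962979 14.18395278]
```

```bash
python3 -m inch '[[[5,-0.6,-0.2,1.5,0],[5,-1.4,-0.35,3.5,0],[5,-1.83,-0.42,5.5,0],[5,-1.83,-0.42,7,0],[5,-1.83,-0.42,7.5,0]]]'; python3 - <<'E'
from h import *
print(get_obs()['eef_pos']);snap('wrist','wrist24')
print(rel([.4296,-.2499,.107]),get_obs()['eef_pos'])
E
```

```text
clock: 40.67
eef_pos: [0.4292, -0.249, 0.1723]
tool_rot: [0.786, 0.618, -0.013, -0.004]
ft_force: [-0.1, -0.5, 0.8]
grip_width: 0.0502
[ 0.42921799 -0.2490211   0.17230738]
[0.02379769 0.18555042 6.53785492] [ 0.42939499 -0.24908862  0.17239995]
```

View pics/wrist24.png

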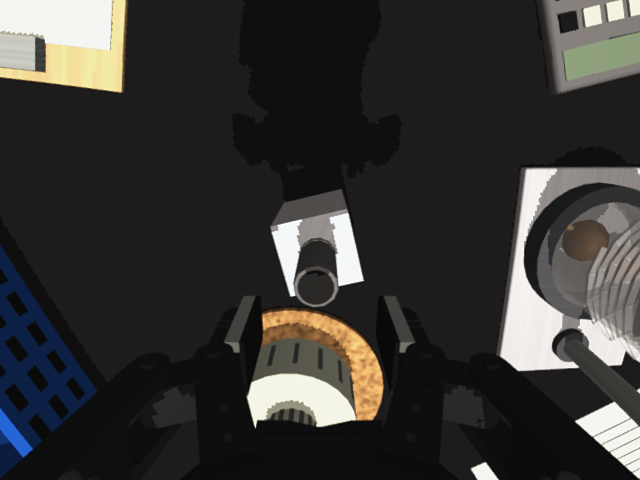

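The probe head at (315,288) is in line with the jaws' middle. I descend.

```bash
python3 -m inch '[[[5,0.02,0.06,1.5,0],[5,0.02,0.12,3.5,0],[5,0.02,0.18,5.2,0],[5,0.02,0.18,6.2,0],[5,0.02,0.18,6.5,0]]]'; python3 - <<'E'
from h import *
print(get_obs()['eef_pos'],get_obs()['ft_force']);snap('wrist','wrist25')
print(rel([.4296,-.2499,.107]))
E
```

```text
clock: 41.35
eef_pos: [0.4296, -0.2498, 0.1073]
tool_rot: [0.786, 0.618, -0.013, -0.004]
ft_force: [0.3, 0.0, 0.7]
grip_width: 0.05
[ 0.42963385 -0.2497969   0.10728873] [0.27113382 0.01374548 0.73852373]
[-0.00764911 -0.00226562  0.02590329]
```

View pics/wrist25.png

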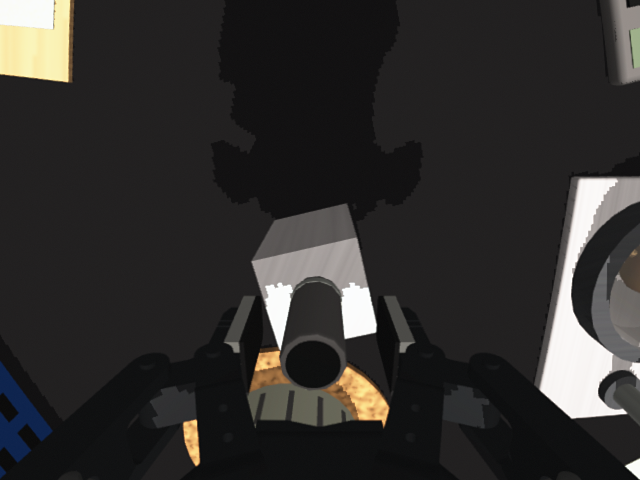

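The handle at (314,355) is between the pads. I close on it and lift slowly.

```bash
python3 -m inch '[[[4,0,0,0,0],[1.5,0,0,0,0],[1.5,0,0,0,0],[1.5,0,0,0,0],[1.5,0,0,0,0]]]'; python3 -c "
from h import *
o=get_obs();print(o['eef_pos'],o['grip_width'],o['ft_force'],o['ft_torque']); print(rel([.4300,-.2498,.25])); print(tool()[1].as_matrix().round(3))"
```

```text
clock: 42.02
eef_pos: [0.4302, -0.2501, 0.108]
tool_rot: [0.786, 0.618, -0.012, -0.003]
ft_force: [0.1, -0.5, 6.5]
grip_width: 0.0224
[ 0.430161   -0.25010159  0.10802452] 0.02241630875576049 [ 0.14309582 -0.52724552  6.53013683] [0.10133255 0.04612904 0.05801982]
[ -0.19187071  -0.31974468 -14.19269119]
[[ 0.237  0.971 -0.024]
 [ 0.971 -0.237 -0.01 ]
 [-0.015 -0.021 -1.   ]]
```

```bash
python3 -m inch '[[[1.5,-0.02,-0.03,-1.5,0],[1.5,-0.06,-0.1,-4.5,0],[1.5,-0.11,-0.18,-8,0],[1.5,-0.16,-0.27,-12,0],[1.5,-0.19,-0.32,-14.2,0]]]'; python3 - <<'E'
from h import *
o=get_obs();print(o['joint_pos'].round(3),o['eef_pos'],o['grip_width'],o['ft_force']); print(rel([.5028,-.0268,.26]))
snap('wrist','wrist26'); i,p,d=snap('scene','scene26'); cv2.imwrite('pics/scene26c.png',cv2.resize(p[120:300,150:340,::-1],None,fx=4,fy=4,interpolation=2)[:600])
E
```

```text
clock: 42.65
eef_pos: [0.4305, -0.2501, 0.253]
tool_rot: [0.786, 0.618, -0.012, -0.002]
ft_force: [0.9, 0.1, -0.9]
grip_width: 0.0228
[-0.514  0.243  0.028  1.368 -0.02  -0.275] [ 0.43052153 -0.25010048  0.25295423] 0.02280159669935881 [ 0.88411304  0.12440927 -0.92096557]
[23.39211809  1.71337308 -1.11464166]
```

View pics/wrist26.png

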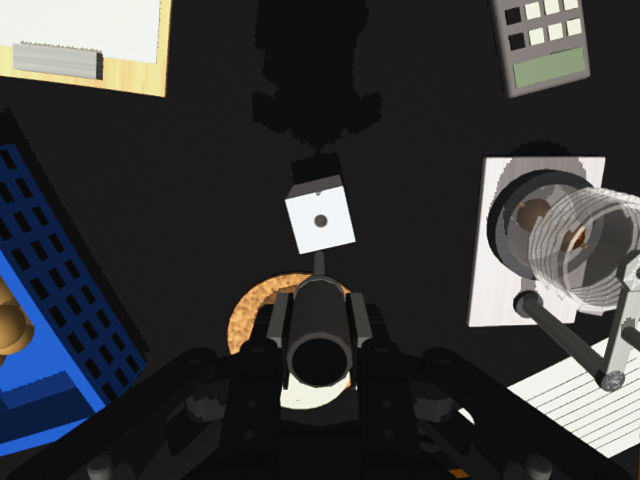

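View pics/scene26c.png

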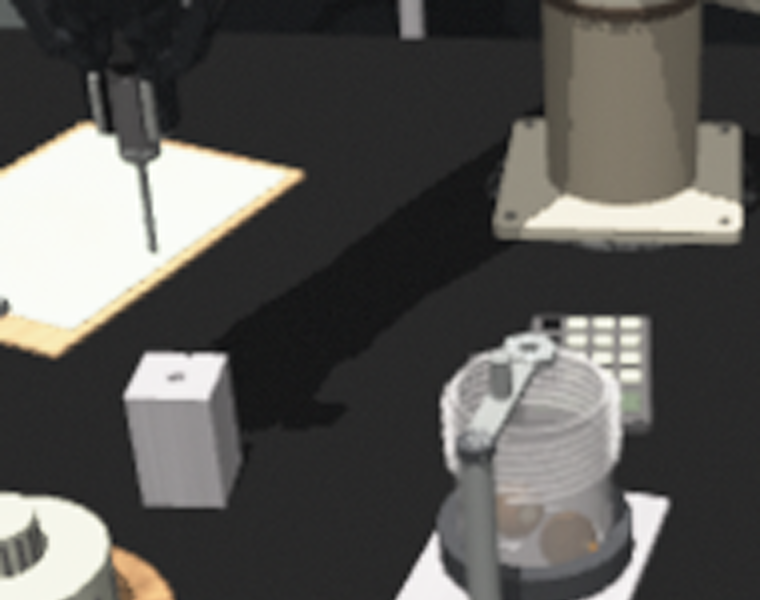

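The probe is out of the block and held straight. I carry it to just above the eyelet.

```bash
python3 -m inch '[[[1.5,2.5,0.2,-0.8,0],[1.5,7,0.5,-1.8,0],[1.5,12,0.9,-2,0],[1.5,17,1.2,-2.2,0],[1.5,20,1.5,-2.3,0]]]'; python3 -m inch '[[[1.5,1.5,0.1,0,0],[1.5,3,0.2,0,0],[1.5,3.4,0.2,0,0],[1.5,3.4,0.2,0,0],[1.5,3.4,0.2,0,0]]]'; python3 - <<'E'
from h import *
o=get_obs();print(o['joint_pos'].round(3),o['eef_pos'],o['grip_width'],o['ft_force']); print(rel([.5028,-.0268,.27])); print(tool()[1].as_matrix().round(3))
for n in ['scene','side','wrist']:
    i,p,d=snap(n,n+'27'); np.save(f'pics/{n}27.npy',d)
    if n!='wrist':
        u,v=proj(i,[.503,-.027,.19])[0].astype(int); print(n,u,v)
        cv2.imwrite(f'pics/{n}27c.png',cv2.resize(p[v-45:v+45,u-55:u+55,::-1],None,fx=6,fy=6,interpolation=0))
E
```

```text
clock: 43.38
eef_pos: [0.4934, -0.0574, 0.2715]
tool_rot: [0.786, 0.618, -0.012, -0.001]
ft_force: [-0.2, -0.5, -0.6]
grip_width: 0.0227
clock: 44.0
eef_pos: [0.5032, -0.0256, 0.271]
tool_rot: [0.786, 0.618, -0.012, -0.001]
ft_force: [0.5, 0.7, -1.4]
grip_width: 0.0229
[-0.043  0.255  0.09   1.426 -0.014  0.196] [ 0.50320606 -0.02555872  0.27097654] 0.022857335199623144 [ 0.49888486  0.6888549  -1.41172895]
[-0.12849567 -0.00842749  0.10005311]
[[ 0.236  0.972 -0.021]
 [ 0.972 -0.236 -0.013]
 [-0.017 -0.017 -1.   ]]
scene 281 191
side 379 201
```

View pics/scene27c.png

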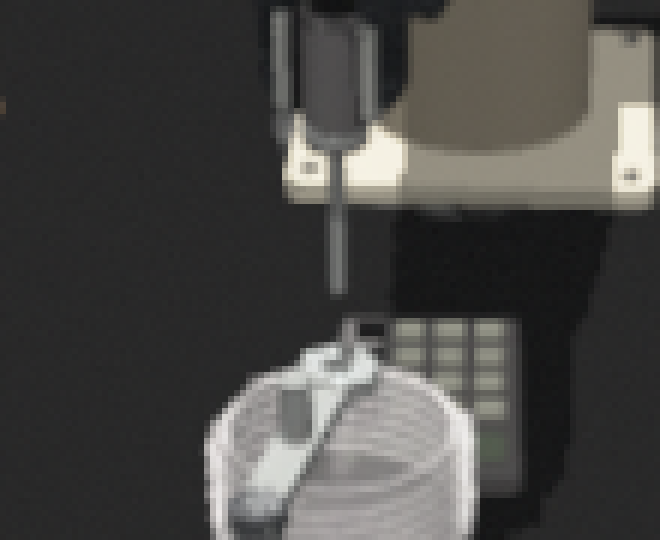

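View pics/side27c.png

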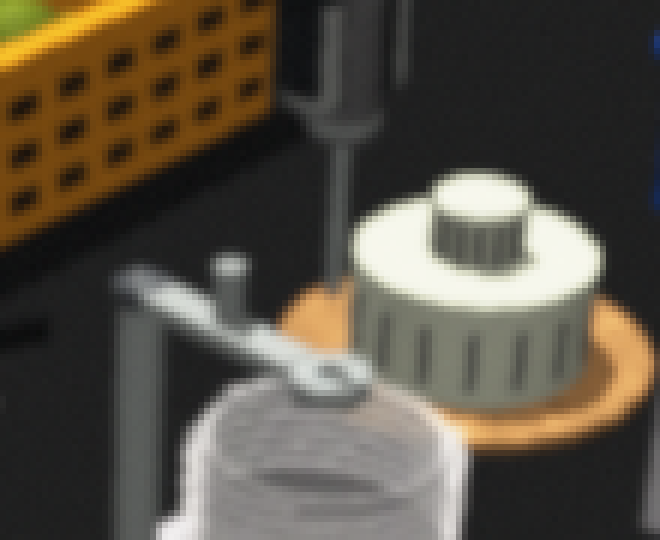

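View pics/wrist27.png

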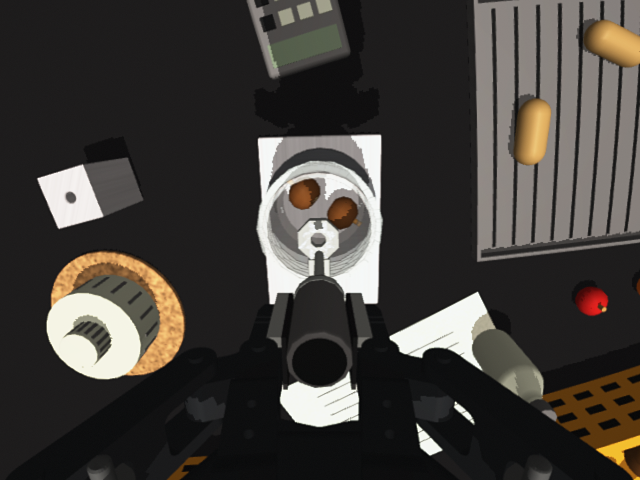

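```bash
cat >> h.py <<'E'
def stem(n,z0,z1,c=(.503,-.027),r=.02):
    i,p,d=snap(n); P=cloud(i,d); m=(np.hypot(P[...,0]-c[0],P[...,1]-c[1])<r)&(P[...,2]>z0)&(P[...,2]<z1)
    C=-i['R'].T@i['t']; v=np.array(c)-C[:2]; v/=np.linalg.norm(v)
    for a in np.arange(z0,z1,.01):
        q=P[m&(P[...,2]>a)&(P[...,2]<a+.01)]
        if len(q): print(n,round(a+.005,3),len(q),(np.median(q[:,:2],0)+v*.0027).round(4))
E
python3 - <<'E'
from h import *
for n,s,h in (('scene',(282.3,194.8),(283.5,205.5)),('side',(379.5,204.3),(379.5,218.5))):
    i=optics.camera_info(n); print(n,'tip@.181',plane(i,[s],.181).round(4),'hole@.151',plane(i,[h],.151).round(4))
    stem(n,.18,.25)
E
```

```text
scene tip@.181 [[ 0.5005 -0.0254  0.181 ]] hole@.151 [[ 0.4963 -0.024   0.151 ]]
scene 0.185 5 [ 0.5041 -0.0275]
scene 0.195 9 [ 0.5045 -0.0254]
scene 0.205 8 [ 0.5023 -0.0262]
scene 0.215 9 [ 0.5041 -0.0268]
scene 0.225 12 [ 0.503  -0.0267]
scene 0.235 11 [ 0.5025 -0.0261]
scene 0.245 24 [ 0.5096 -0.025 ]
side tip@.181 [[ 0.5053 -0.032   0.181 ]] hole@.151 [[ 0.5002 -0.0267  0.151 ]]
side 0.185 8 [ 0.5028 -0.0261]
side 0.195 12 [ 0.5015 -0.0263]
side 0.205 13 [ 0.5022 -0.0258]
side 0.215 13 [ 0.5031 -0.0258]
side 0.225 13 [ 0.5025 -0.0254]
side 0.235 13 [ 0.5019 -0.0251]
side 0.245 33 [ 0.5012 -0.019 ]
```

```bash
python3 -c "
from h import *
print(get_obs()['eef_pos'],rel([.5028,-.0267,.248]))"
```

```text
[ 0.50328962 -0.02516932  0.27098354] [-0.12098257  0.02794387  2.30061699]
```

```bash
python3 -m inch '[[[1.5,-0.06,0,0.6,0],[1.5,-0.12,0.03,1.3,0],[1.5,-0.12,0.03,2,0],[1.5,-0.12,0.03,2.3,0],[1.5,-0.12,0.03,2.3,0]]]'; python3 - <<'E'
from h import *
o=get_obs();print(o['eef_pos'],o['ft_force'])
for n in ['scene','side']:
    stem(n,.160,.225)
for n in ['scene','side','wrist']:
    i,p,d=snap(n,n+'28')
    u,v=proj(i,[.503,-.027,.155])[0].astype(int); print(n,u,v); v=min(v,445)
    cv2.imwrite(f'pics/{n}28c.png',cv2.resize(p[v-30:v+30,u-40:u+40,::-1],None,fx=8,fy=8,interpolation=cv2.INTER_CUBIC))
E
python3 -c "
import cv2,numpy as np
cv2.imwrite('pics/c28.png',np.vstack([np.hstack([cv2.resize(cv2.imread('pics/%s28c.png'%n),(400,300)) for n in ['scene','side']]),np.hstack([cv2.resize(cv2.imread('pics/%s28c.png'%n),(400,300)) for n in ['wrist','wrist']])]))"
```

```text
clock: 44.88
eef_pos: [0.5027, -0.0267, 0.2477]
tool_rot: [0.786, 0.618, -0.012, -0.002]
ft_force: [-0.4, -0.0, -0.1]
grip_width: 0.0225
[ 0.50265073 -0.02666886  0.24766096] [-0.44875049 -0.04025857 -0.056908  ]
scene 0.165 8 [ 0.5019 -0.0288]
scene 0.175 12 [ 0.5027 -0.0282]
scene 0.185 11 [ 0.5031 -0.0278]
scene 0.195 13 [ 0.5018 -0.0277]
scene 0.205 12 [ 0.5024 -0.0273]
scene 0.215 8 [ 0.5019 -0.0271]
scene 0.225 14 [ 0.5104 -0.0227]
side 0.165 12 [ 0.5024 -0.0274]
side 0.175 10 [ 0.5017 -0.0268]
side 0.185 13 [ 0.5015 -0.0277]
side 0.195 14 [ 0.5021 -0.0275]
side 0.205 14 [ 0.5027 -0.0274]
side 0.215 8 [ 0.5017 -0.0267]
side 0.225 20 [ 0.4982 -0.0197]
scene 281 205
side 378 216
wrist 318 251
```

View pics/c28.png

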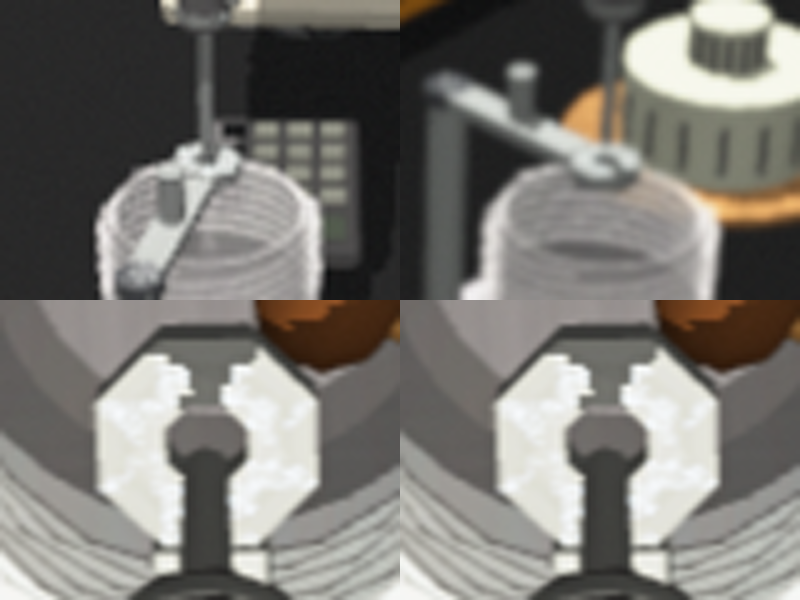

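The stem tip lines up with the eyelet hole in all three views, within about 1 mm of a 2.5 mm clearance. I lower it halfway and check the force.

```bash
python3 -c "
from h import *
print(get_obs()['eef_pos'],rel([.5030,-.0263,.215]),rel([.5030,-.0263,.184]))"
```

```text
[ 0.50301574 -0.02668944  0.24829656] [0.09390317 0.04436141 3.32826461] [0.14644288 0.09563783 6.42739518]
```

```bash
python3 -m inch '[[[1.5,0.05,0.01,0.5,0],[1.5,0.07,0.02,1.2,0],[1.5,0.08,0.03,2,0],[1.5,0.09,0.04,2.8,0],[1.5,0.09,0.04,3.3,0]]]'; python3 - <<'E'
from h import *
o=get_obs();print(o['eef_pos'],o['ft_force'],o['ft_torque'],o['grip_width']); 
for n in ['scene','side','wrist']:
    i,p,d=snap(n,n+'29')
    u,v=proj(i,[.503,-.027,.155])[0].astype(int); v=min(v,445)
    cv2.imwrite(f'pics/{n}29c.png',cv2.resize(p[v-30:v+30,u-40:u+40,::-1],(400,300),interpolation=cv2.INTER_CUBIC))
a=[cv2.imread('pics/%s29c.png'%n) for n in ['scene','side','wrist']]; cv2.imwrite('pics/c29.png',np.vstack([np.hstack(a[:2]),np.hstack([a[2],a[2]*0])]))
print(rel([.5030,-.0263,.184]))
E
```

```text
clock: 45.75
eef_pos: [0.5026, -0.0263, 0.2144]
tool_rot: [0.786, 0.618, -0.012, -0.002]
ft_force: [-0.6, 0.3, -0.3]
grip_width: 0.0225
[ 0.50261689 -0.02629321  0.21442769] [-0.63684346  0.27450643 -0.33264436] [ 0.0364659  -0.03820144 -0.01512619] 0.022451953714925053
[0.06283941 0.07663011 3.09323742]
```

View pics/c29.png

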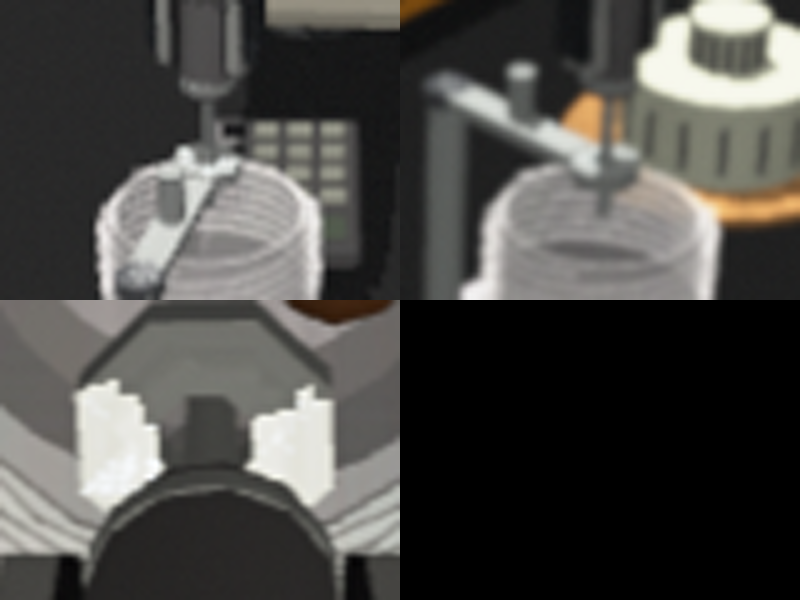

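The stem has passed through the hole: its tip shows below the ring in the side crop at about (603,210), with near-zero force. I lower on.

```bash
python3 -m inch '[[[1.5,0.02,0.02,0.7,0],[1.5,0.03,0.04,1.5,0],[1.5,0.05,0.05,2.2,0],[1.5,0.06,0.07,2.8,0],[1.5,0.06,0.07,3.1,0]]]'; python3 - <<'E'
from h import *
o=get_obs();print(o['eef_pos'],o['ft_force'],o['ft_torque'],o['grip_width']); print(rel([.5030,-.0265,.179]))
E
```

```text
clock: 46.52
eef_pos: [0.5027, -0.0263, 0.1834]
tool_rot: [0.786, 0.618, -0.012, -0.002]
ft_force: [-0.6, -0.8, -1.0]
grip_width: 0.0228
[ 0.50269604 -0.02627579  0.18335981] [-0.62641258 -0.78525684 -1.01809915] [-0.0124406   0.00204423 -0.00215429] 0.022845218634129458
[-0.0071093   0.04266037  0.43547201]
```

```bash
python3 -m inch '[[[1.5,0,0.01,0.15,0],[1.5,0,0.02,0.3,0],[1.5,0,0.03,0.4,0],[1.5,0,0.03,0.45,0],[1.5,0,0.03,0.45,0]]]'; python3 - <<'E'
from h import *
o=get_obs();print(o['eef_pos'],o['ft_force'],o['ft_torque'],o['grip_width'])
i,p,d=snap('scene','scene30'); u,v=proj(i,[.503,-.027,.165])[0].astype(int); cv2.imwrite('pics/scene30c.png',cv2.resize(p[v-40:v+40,u-50:u+50,::-1],None,fx=7,fy=7,interpolation=0))
E
```

```text
clock: 47.15
eef_pos: [0.503, -0.0264, 0.1791]
tool_rot: [0.786, 0.618, -0.012, -0.002]
ft_force: [0.0, -1.3, 0.8]
grip_width: 0.0226
[ 0.50300246 -0.0264098   0.17910543] [ 0.00310262 -1.29976334  0.78293605] [0.0568822  0.04377495 0.01164489] 0.022635987407707916
```

View pics/scene30c.png

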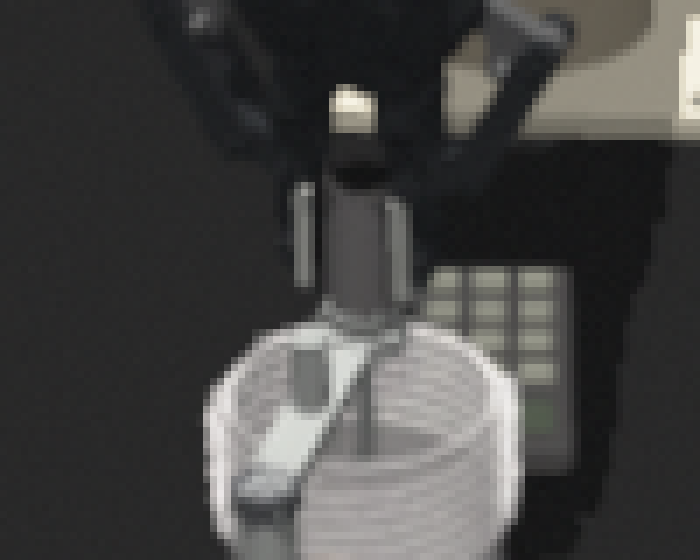

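The shoulder is just about on the ring. I press 1 mm more to confirm contact.

```bash
python3 -m inch '[[[1.5,0,0,0.05,0],[1.5,0,0,0.1,0],[1.5,0,0,0.1,0],[1.5,0,0,0.1,0],[1.5,0,0,0.1,0]]]'; python3 -c "
from h import *
o=get_obs();print(o['eef_pos'],o['ft_force'],o['grip_width'])"
```

```text
clock: 47.82
eef_pos: [0.5031, -0.0264, 0.1789]
tool_rot: [0.786, 0.618, -0.012, -0.001]
ft_force: [-1.8, -0.5, 6.2]
grip_width: 0.0225
[ 0.50305805 -0.02643185  0.17891126] [-1.75949033 -0.47441058  6.19330746] 0.022522033833177506
```

Contact at 6 N. I open gently and rise straight up.

```bash
python3 -m inch '[[[2.6,0,0,-0.05,0],[3.2,0,0,-0.05,0],[4,0,0,-0.05,0],[4.5,0,0,-0.05,0],[4.5,0,0,-0.05,0]]]'; python3 -m inch '[[[4.5,0,0,-0.8,0],[4.5,0,0,-2.5,0],[4.5,0,0,-5,0],[4.5,0,0,-8,0],[4.5,0,0,-11,0]]]'; python3 - <<'E'
from h import *
for n in ['scene','side','wrist']: 
    i,p,d=snap(n,n+'31'); P=cloud(i,d)
    q=P[(np.hypot(P[...,0]-.503,P[...,1]+.027)<.025)&(P[...,2]>.2)&(P[...,2]<.208)]
    if len(q)>5: print(n,'top',circ(q),q.mean(0).round(4))
    u,v=proj(i,[.503,-.027,.165])[0].astype(int);v=min(max(v,45),435)
    cv2.imwrite(f'pics/{n}31c.png',cv2.resize(p[v-45:v+45,u-60:u+60,::-1],(400,300),interpolation=cv2.INTER_CUBIC))
    arm(n)
a=[cv2.imread('pics/%s31c.png'%n) for n in ['scene','side']]; cv2.imwrite('pics/c31.png',np.hstack(a))
o=get_obs();print(o['eef_pos'],o['ft_force'],o['clock'])
E
```

```text
clock: 48.45
eef_pos: [0.5031, -0.0264, 0.1793]
tool_rot: [0.786, 0.618, -0.012, -0.001]
ft_force: [0.3, 0.7, 0.0]
grip_width: 0.0451
clock: 49.08
eef_pos: [0.5053, -0.025, 0.2908]
tool_rot: [0.786, 0.618, -0.012, -0.001]
ft_force: [0.0, -0.4, 0.6]
grip_width: 0.0448
scene top (array([504.1, -24.9]), 13.8) [ 0.5068 -0.0262  0.2037]
scene 203 rect c [553.1 -36.5] size [ 28.6 110.2] mids [[550.5, -50.5], [607.2999877929688, -46.5], [555.7000122070312, -22.399999618530273], [498.8999938964844, -26.399999618530273]] pin 60 (array([530.7, -28.7]), 30.7) [ 0.5313 -0.0308  0.1739]
side top (array([501.5, -25.3]), 13.0) [ 0.5004 -0.0234  0.2028]
side 203 rect c [545.9 -33.7] size [ 29. 122.] mids [[543.5, -48.0], [606.0999755859375, -43.599998474121094], [548.2000122070312, -19.399999618530273], [485.70001220703125, -23.899999618530273]] pin 65 (array([522.8, -30.6]), 34.1) [ 0.5154 -0.0235  0.1739]
wrist top (array([502.7, -25.3]), 11.8) [ 0.502 -0.025  0.203]
wrist 1519 rect c [547.  -37.3] size [ 28.6 119.6] mids [[543.7000122070312, -51.20000076293945], [605.2000122070312, -51.099998474121094], [550.2999877929688, -23.399999618530273], [488.79998779296875, -23.5]] pin 307 (array([524.5, -28.9]), 34.1) [ 0.5338 -0.0327  0.174 ]
[ 0.50477808 -0.0250234   0.28841857] [ 0.15509479 -0.7421684   0.43484045] 49.375
```

View pics/c31.png

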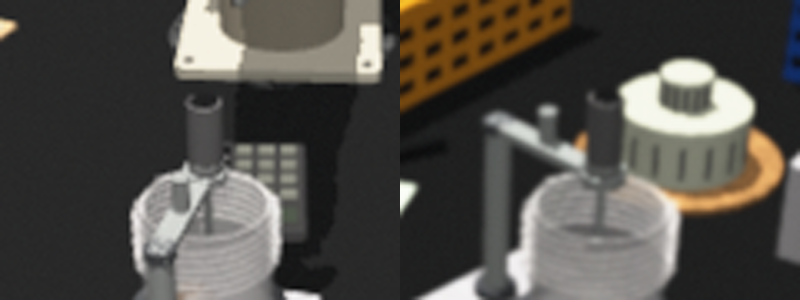

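View pics/wrist31.png

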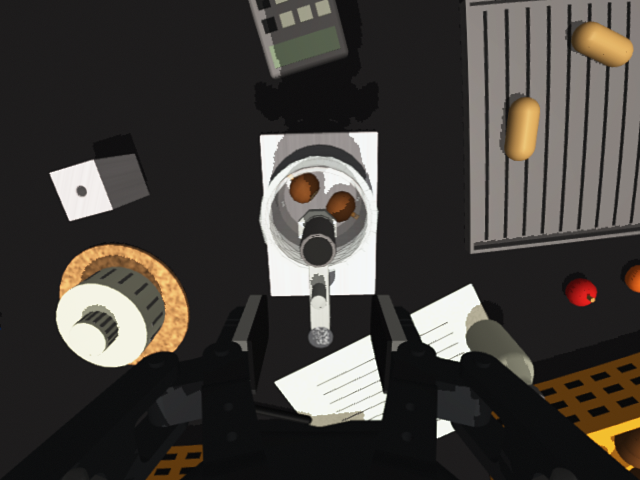

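View pics/side31.png

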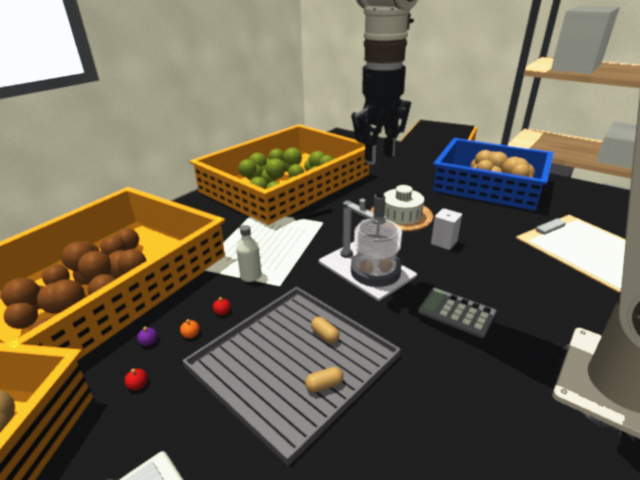

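Everything checks out: the handle's top is at 0.203 m (151 + 52 mm), its axis is within about 2 mm of the eyelet, and the arm's end hasn't moved since the stop. The onions are in the jar, the lid is on the mat, the potatoes are in the tray and the gripper is clear. I hand in.

```bash
python3 -m inch '[[[4.5,0,0,0,0],[4.5,0,0,0,0],[4.5,0,0,0,0],[4.5,0,0,0,0],[4.5,0,0,0,0]]]'; python3 -c "
from workcell import ticket
print(ticket.job_done())"
```

```text
clock: 50.0
eef_pos: [0.5048, -0.025, 0.2884]
tool_rot: [0.786, 0.618, -0.012, -0.002]
ft_force: [0.7, -0.5, -0.2]
grip_width: 0.045
the job is handed in; nothing more can be done
None
```

The job is done and handed in at 50 s; handing in returned no verdict.

I unscrewed the lid in two grips (about 607° in all) and laid it on the cork mat. Then I dropped the two brown onions that were present into the jar. I swung the arm onto its stop, moved the probe from its block to the eyelet and let go.

Last checks:
- **Lid:** flat with the knob up, about 3 mm from the mat's centre. I measured this just after placing it; the final pictures show it unchanged.
- **Onions:** both on the jar's floor; no other brown onion showed in the tray or loose on the table.
- **Arm:** it pushed back with 11 N at the stop, and its end had not shifted by more than about 0.5 mm afterwards.
- **Probe:** the handle's top is at 0.203 m, which puts the shoulder on the arm. It stands upright, about 2 mm sideways from the eyelet's centre, with the stem through the hole.
- **Potatoes and spray bottle:** potatoes still in the tray, bottle still standing where it was.
- **Gripper:** clear of everything.

No check failed. The scene and side cameras disagreed with the wrist camera by 2–4 mm at times, within the expected calibration error, so I used the average or the wrist view.

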